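# Rehang the lift-off door of the finds cabinet

## Task

The door of the small-finds cabinet has been washed and stands in the draining rack. Lift it out, lower its two knuckles together onto the two hinge pins of the cabinet without forcing or dropping it, until both sit fully down, then swing the door gently shut against its buffers and let go. Leave the other things on the bench alone.

Things in the scene. Friction and masses are not known exactly. Their poses are not given: they have to be found in the camera images.
- door: Loose lift-off door: grey sheet-metal leaf 176 wide, 16 thick, 160 high, 0.22 to 0.38 kg, balanced within 5 mm of its middle; origin at the leaf's centre. x runs along the width to the knuckle edge, z up, outside face to -y. A bow pull, 60 tall, stands 22 out of that face at x = -70. Its plain top edge is for pinching; pressed hard on a knuckle, it turns in the fingers
- knuckle_low (a point): Centre of the lower end of the lower knuckle's bore, door point (107, 0, -65). The door's two knuckles are upright steel tubes on one axis 19 beyond the leaf's edge, each 24 long, outer diameter 17, bore 11 right through
- knuckle_high (a point): Centre of the lower end of the upper knuckle's bore, door point (107, 0, 50)
- free_edge (a point): Middle of the leaf's free edge, opposite the knuckles: door point (-88, 0, 0)
- cabinet: Finds cabinet, fixed: grey box 190 wide (x), 160 deep (y), 190 high; origin at the centre of its underside. Its front, white drawers, is the plane y = -80 and looks to -y; hinge pins on the +x side. Shut, the door is parallel to it, its free edge's middle at y = -94, touching two soft rubber buffers (3 N per mm). It opens counter-clockwise seen from above, to beyond 120 degrees, and stays where left
- pin_low (a point): Nominal foot of the lower hinge pin, on its axis, level with the shoulder (diameter 18) where the lower knuckle rests: cabinet point (107, -94, 35). Pins are upright, diameter 9, 20 high, flat-topped. They stand on one strip held by slotted holes and packing: really both are off, alike, by up to 3.5 mm in cabinet x and 4.5 mm in y; this is not measured
- pin_high (a point): The same for the upper pin: nominal cabinet point (107, -94, 150); its bracket is 7 thick and runs back in cabinet +y, so bring the lower knuckle in beneath it from the front. Both pins enter their knuckles at the same height. With both knuckles resting, the leaf's underside is 20 above the bench
- rack: Wooden draining rack, fixed, 180 (x) by 124; origin at the centre of its underside. The leaf stands on its lower edge in the middle one of three slots, 28 above the bench, its width along the rack's x, between pairs of dowels that reach 86 above the bench with 21 clear between them; the side slots are empty
- skewer_tin: Bystander: tin of bamboo skewers, diameter 72, 190 tall with the skewers; origin at the centre of its underside
- spray_bottle: Bystander: spray bottle, diameter 68, 191 tall; origin at the centre of its underside
- brush: Bystander: brush, 170 long, lying on the bench along its x
There are look-alikes about, which are no part of the job. What is shaped like the door but orange is not meant.

How it is judged:
By the outcome, as a careful person would: the job done as asked, in the order asked, and still so for the second after the job is handed in, with the robot touching nothing.
It also fails if it takes over 72 s, if anything falls off the work surface, if the arm or the gripper's body presses on something with over 40 N, if the wrist force passes 120 N, or if a joint passes its speed limit or range.

## Robot

A 6-joint arm with a two-finger parallel gripper is mounted at the origin on the work surface. World frame = base frame: x ahead of the robot, y to its left, z up, the work surface at z = 0. Lengths are in mm, angles in rad, forces in N, time in s.
With the tool pointing down it reaches from about 375 to 900 mm from the base axis. Payload 3.1 kg.
Tool frame: the origin (TCP) lies on the centre line of the jaws, within the pads' length; the fingertips stand 22 mm ahead of it and the grasp point (between the pads) lies 3 mm ahead of it; z points along the fingers, y is the direction in which the jaws open and shut (so a half turn about z gives the same grasp; the last joint's range is limited). The gripper opens to 85 mm and grips with 20 to 120 N. Pads are 22 mm wide; open, the fingers measure 114 mm over their backs; the gripper's body (76 mm by 85 mm) begins 54 mm behind the grasp point. The pads swing forward as they close: fully open they stand 13 mm farther back than shut.
Start: joints at [-1.353, 0.527, 1.433, -0, 1.181, -0.178], TCP at [241.563, -576.406, 253.31] pointing down, gripper open.
Joint ranges: [-3.08, 3.08], [-0.75, 2.2], [0.22, 2.44], [-1.43, 4.57], [0, 2.65], [-2.85, 2.85]. Speed limits (rad/s): [2.79, 2.79, 3.14, 3.14, 3.14, 3.14].

## Interface

Orientations are given as a unit quaternion [w, x, y, z].
In Python, from workcell import manip, vision gives the robot as it stands.
- The arm moves only by the tool move_arm, never from a script. Its argument "rows" is a list of rows, each an object with "claw": the opening in per cent of the stroke, from 0 (shut) to 100 (fully open); "translation": the shift along the tool's x, y, z as a fraction of full scale, a list of three; "twist": the turn about the tool's z as a fraction of full scale. In form: [{"claw": claw, "translation": [x, y, z], "twist": twist}, ...]. A call has 1 to 5 rows; each row is the pose to reach, as a shift and turn from the pose commanded when the call began, along the tool's axes at that moment, turning the shorter way round; what a row does not reach only later rows make up. Full scale, the value 1, is 0.4 m for a shift and 180 degrees for a turn. A row lasts 1/8 s, in which the tool goes at most 62.5 mm and 10.7 degrees, less where a joint would pass 70% of its speed; a pose out of reach is approached as far as the arm can. A call with a number of a shift or a turn outside -1 to 1 is refused whole. A call with a gripper value outside its range is refused whole. The fingers move at their own pace and stop on an object; "force" is the grip in N (left out, the last holds). Time passes only in rows, so rows that repeat a pose let the fingers close. It gives the time, the measured TCP pose, the force and the opening at its end, in the units of the state.
- manip.read_state(): the state, without advancing time (a new reading comes with each control period).
- vision.grab_frame(name): name is "scene" or "top" or "wrist"; returns (picture, depth): 480x640x3 uint8, red, green, blue; 480x640 float32, mm along the optical axis (not along the pixel's ray), 0 where there is no reading.
- vision.camera_info(name): a dict with "intrinsics" (3x3 intrinsics, pixels), "R" (3x3) and "t" (3): a world point X has camera coordinates R X + t; the wrist camera has in their place "tool_from_camera" (4x4, takes a point from camera to tool coordinates, whose origin is the TCP and whose axes are the flange's). Camera axes: x right, y down, z forward; pixel columns grow to the right and rows downward; lengths in mm; the calibration is good to about 2 mm. A picture is of the moment at which its call begins: read the wrist's pose just before it. camera_info takes no time and is no camera call.
- manip.hand_in(): hands the job in, once; it reports no verdict.
The state is a dict: "t": time; "q": joint angles; "dq": joint speeds; "tau": joint torques, N m; "position": TCP position; "tool_rot": TCP orientation; "contact_force": force on the tool from outside, world axes, zero at the start; "ft_torque": the same for the moment, N m; "width": opening from 0.0 (shut) to 1.0 (fully open).
Only numpy, scipy, OpenCV 4.12 (cv2) and the standard library are available. Lean on these libraries where they do the work, as an engineer would, in place of code of your own. Each camera call takes 0.05 s, during which the arm holds its last target.

## Working session

There is one attempt and no reset: what is moved stays moved. The work goes in short steps, Python scripts to look and compute and a tool call to move; the robot and the scene stay as the last step left them, time stands still between calls to the robot, and variables do not carry over. Pictures are saved under pics/ and viewed, and the job is handed in when it is done.

Besides the shell and the picture viewer there is one more tool, called after "Emit:" as name([rows], argument=value, ...), one row to a line, values as JSON. move_arm: Moves the arm, as the interface text tells. Shift numbers are shares of 0.4 m and turn numbers shares of 180 degrees, none past 1 either way. Its arguments: {"type":"object","properties":{"rows":{"type":"array"},"force":{"type":"number"}},"required":["rows"]}

```bash
ls; mkdir -p pics; python3 - <<'E'
from workcell import manip, vision
import cv2, numpy as np
print(manip.read_state())
for n in ["scene","top","wrist"]:
    p,d=vision.grab_frame(n); cv2.imwrite(f"pics/{n}0.png",p[:,:,::-1]); np.save(f"pics/{n}0.npy",d)
    print(n,vision.camera_info(n))
E
```

```text
pics
{'t': 0.0, 'q': array([-1.35251064e+00,  5.28445267e-01,  1.43391006e+00, -9.17173809e-06,
        1.18144742e+00, -1.78492571e-01]), 'dq': array([ 0.00149433,  0.00130552, -0.00025798,  0.00148582, -0.00029771,
        0.00042792]), 'tau': array([-5.08620542e-04, -4.42353129e+01, -1.78022915e+01, -2.68082676e-04,
        8.42540700e-03, -4.26008157e-06]), 'position': array([ 241.40890758, -575.7515624 ,  252.343973  ]), 'tool_rot': array([-1.10474066e-03,  9.80384394e-01,  1.97091906e-01, -2.62249995e-05]), 'contact_force': array([-0.0972967 ,  0.00760129,  0.39965161]), 'ft_torque': array([ 0.02703037,  0.06383254, -0.01818925]), 'width': 0.9999913738959714}
scene {'intrinsics': array([[476.67624116,   0.        , 321.8401666 ],
       [  0.        , 476.67624116, 244.1622039 ],
       [  0.        ,   0.        ,   1.        ]]), 'R': array([[-0.42367448,  0.90580949, -0.00301728],
       [ 0.73348915,  0.34111671, -0.58790566],
       [-0.53150128, -0.25129376, -0.80892387]]), 't': array([ 310.60871533, -260.43214066, 1579.54319648])}
top {'intrinsics': array([[604.65168873,
[... 181 characters left out ...]
229],
       [-0.97157917, -0.08418715, -0.22123842],
       [ 0.22054524,  0.01756397, -0.97521859]]), 't': array([-131.97240381,  521.45830443, 1689.710376  ])}
wrist {'intrinsics': array([[351.95315053,   0.        , 322.72530269],
       [  0.        , 351.95315053, 240.54207572],
       [  0.        ,   0.        ,   1.        ]]), 'tool_from_camera': array([[-3.22455851e-04, -9.66101601e-01, -2.58161949e-01,
         6.52897255e+01],
       [ 9.99999701e-01, -1.30002831e-04, -7.62543871e-04,
        -9.44950120e-01],
       [ 7.03133071e-04, -2.58162117e-01,  9.66101354e-01,
        -1.20720579e+02],
       [ 0.00000000e+00,  0.00000000e+00,  0.00000000e+00,
         1.00000000e+00]])}
```

View pics/scene0.png

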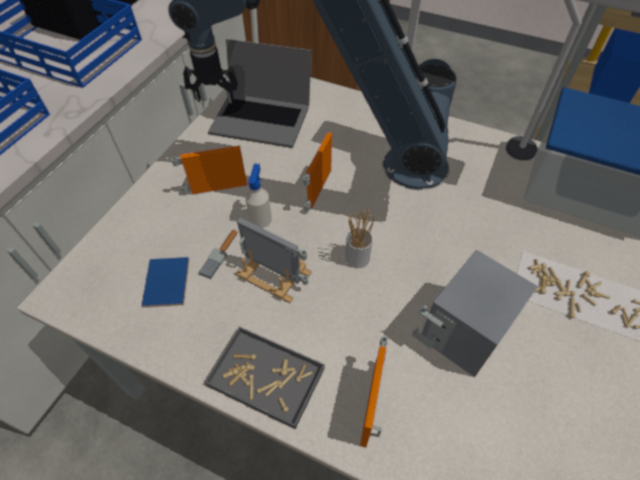

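View pics/top0.png

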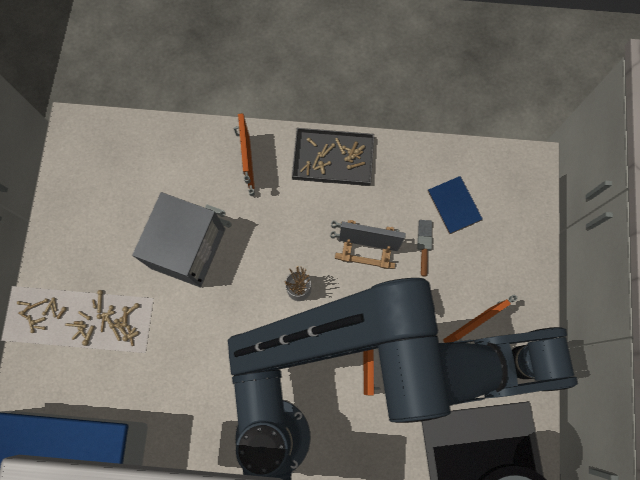

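View pics/wrist0.png

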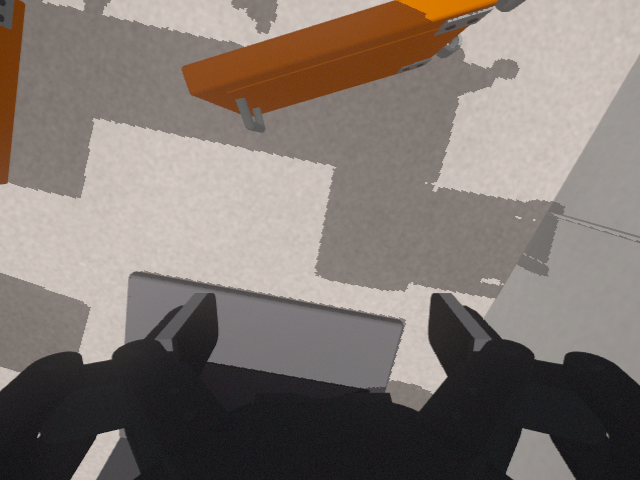

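The grey door stands in the rack at scene (270,250) and top (370,235). The look-alikes are orange doors at scene (215,170), (320,170) and (375,395), and the laptop at (262,95) is only grey like it. The cabinet is at scene (475,315). I'll check close crops next.

```bash
python3 - <<'E'
import cv2
s=cv2.imread("pics/scene0.png");t=cv2.imread("pics/top0.png")
def c(i,x0,y0,x1,y1,k): return cv2.resize(i[y0:y1,x0:x1],None,fx=k,fy=k,interpolation=cv2.INTER_CUBIC)
cv2.imwrite("pics/c1.png",c(s,200,200,330,310,6))
cv2.imwrite("pics/c2.png",c(t,320,200,450,280,6))
cv2.imwrite("pics/c3.png",c(t,125,180,245,290,5))
cv2.imwrite("pics/c4.png",c(s,400,240,540,380,4))
E
```

```text
(no output)
```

View pics/c1.png

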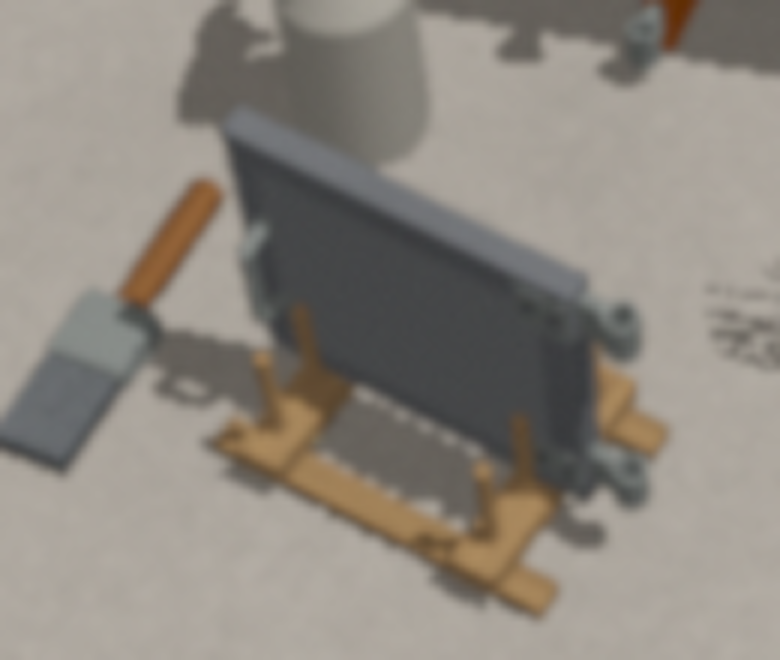

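View pics/c2.png

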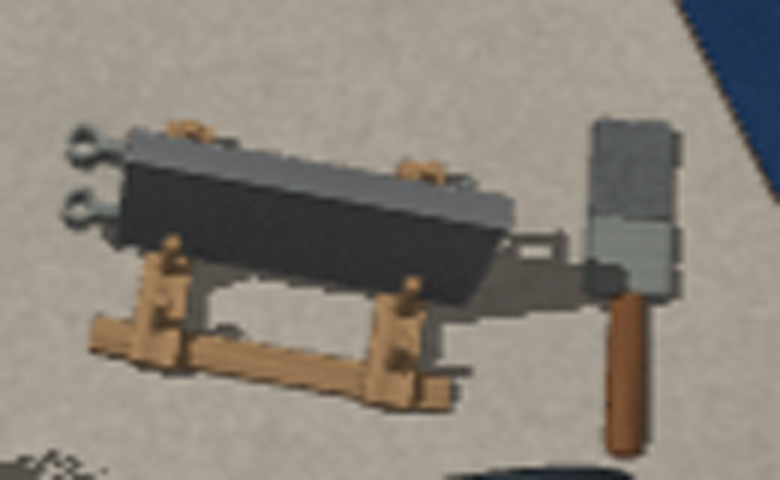

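View pics/c3.png

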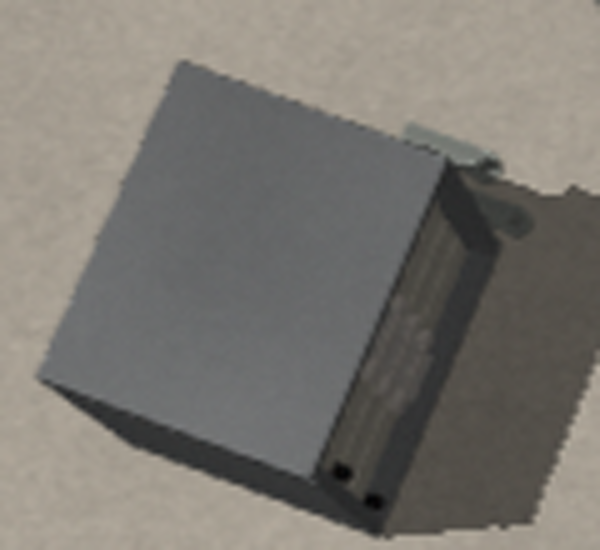

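View pics/c4.png

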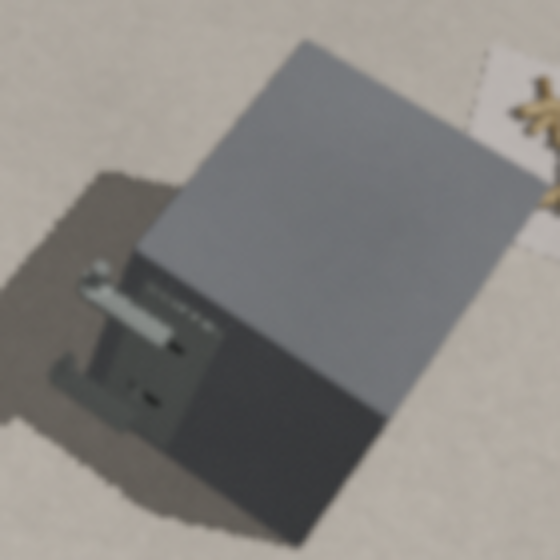

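The crops confirm the choice: grey leaf in the middle slot, knuckles at top (333,225) and (332,235), pull at the far side near the right end. The cabinet's upper pin and bracket are near top (220,211). Next I'll measure by casting rays onto known heights.

```bash
cat > h.py <<'E'
import numpy as np, cv2
from workcell import manip, vision
from scipy.spatial.transform import Rotation as Rn
def ray(cam,uv,st=None):
    ci=vision.camera_info(cam);K=ci["intrinsics"]
    d=np.linalg.inv(K)@np.array([uv[0],uv[1],1.0])
    if cam!="wrist":
        R=ci["R"];t=ci["t"];return -R.T@t, R.T@d
    T=ci["tool_from_camera"]
    q=st["tool_rot"];Rt=Rn.from_quat([q[1],q[2],q[3],q[0]]).as_matrix()
    return Rt@T[:3,3]+st["position"], Rt@T[:3,:3]@d
def onz(cam,uv,z,st=None):
    o,d=ray(cam,uv,st); return o+d*(z-o[2])/d[2]
def proj(X,st):
    ci=vision.camera_info("wrist");T=ci["tool_from_camera"];q=st["tool_rot"]
    Rt=Rn.from_quat([q[1],q[2],q[3],q[0]]).as_matrix()
    c=np.linalg.inv(T)@np.append(Rt.T@(np.array(X)-st["position"]),1); p=ci["intrinsics"]@c[:3]; return p[:2]/p[2],c[2]
def phi(st):
    q=st["tool_rot"];R=Rn.from_quat([q[1],q[2],q[3],q[0]]).as_matrix()
    return np.degrees(np.arctan2(R[1,0],R[0,0]))
def snap(name,tag):
    st=manip.read_state();p,d=vision.grab_frame(name)
    cv2.imwrite(f"pics/{tag}.png",p[:,:,::-1]);np.savez(f"pics/{tag}.npz",d=d,**st);return st,p,d
def crop(p,x0,y0,x1,y1,k,tag): cv2.imwrite(f"pics/{tag}.png",cv2.resize(p[y0:y1,x0:x1,::-1],None,fx=k,fy=k,interpolation=cv2.INTER_CUBIC))
E
python3 - <<'E'
from h import *
np.set_printoptions(precision=1,suppress=True)
print("cab top"); 
C=[]
for p in [(182,62),(447,157),(315,480),(40,378)]:
    C.append(onz("top",(p[0]/5+125,p[1]/5+180),190)); print(C[-1])
C=np.array(C); print("centre",C.mean(0)); 
for i in range(4):
    e=C[(i+1)%4]-C[i]; print(np.hypot(*e[:2]),np.degrees(np.arctan2(e[1],e[0])))
print("cab scene")
for p in [(308,40),(138,250),(385,418),(548,185)]:
    print(onz("scene",(p[0]/4+400,p[1]/4+240),190))
print("door top")
for p in [(133,130),(125,160),(515,198),(512,228),(85,137)]:
    print(onz("top",(p[0]/6+320,p[1]/6+200),188))
print("scene")
for p in [(240,108),(228,130),(582,275),(578,298)]:
    print(onz("scene",(p[0]/6+200,p[1]/6+200),188))
for n,uv in [("top",(298,270)),("top",(425,235)),("scene",(257,185)),("scene",(360,225))]: print(n,onz(n,uv,190))
E
```

```text
cab top
[625.5 356.4 190. ]
[584.5 205.8 190. ]
[402.1 253.2 190. ]
[444.2 406.4 190. ]
centre [514.1 305.4 190. ]
156.13583163732667 -105.24121671784822
188.44064490241007 165.44749529347746
158.88786478071125 74.6367955146289
188.08937486964476 -15.389449820535386
cab scene
[406.  259.1 190. ]
[587.1 209.2 190. ]
[629.  356.6 190. ]
[448.2 408.1 190. ]
door top
[ 586.2 -141.1  188. ]
[ 572.  -138.6  188. ]
[ 569.5 -314.2  188. ]
[ 555.5 -313.6  188. ]
[ 581.1 -119.8  188. ]
scene
[ 559.3 -309.6  188. ]
[ 571.7 -308.1  188. ]
[ 576.1 -139.4  188. ]
[ 586.9 -135.7  188. ]
top [443.2 -34.9 190. ]
top [ 567.9 -365.5  190. ]
scene [ 443.6 -325.8  190. ]
scene [453.6 -24.8 190. ]
```

```bash
cat >> h.py <<'E'
def plan(x,y,z,ph,st=None):
    st=st or manip.read_state(); p=np.radians(phi(st)); d=np.array([x,y,z])-st["position"]
    tx=d[0]*np.cos(p)+d[1]*np.sin(p); ty=d[0]*np.sin(p)-d[1]*np.cos(p)
    dph=(ph-np.degrees(p)+180)%360-180
    print("t %.2f pos %s phi %.2f F %s M %s w %.3f"%(st["t"],st["position"].round(2),np.degrees(p),st["contact_force"].round(2),st["ft_torque"].round(2),st["width"]))
    print("tool shift mm",np.round([tx,ty,-d[2]],2),"frac",np.round(np.array([tx,ty,-d[2]])/400,4),"twist",round(-dph/180,4),"rows>=",max(np.linalg.norm(d)/62.5,abs(dph)/10.7).round(1))
E
python3 - <<'E'
from h import *
plan(575.7,-183.5,275,84.5)
print(onz("top",(250,192),60),onz("top",(248,185),160), onz("top",(240,115),160))
E
```

```text
t 0.15 pos [ 241.47 -575.92  252.58] phi 22.74 F [-0.73  0.44 -0.05] M [-0.03 -0.06  0.05] w 1.001
tool shift mm [ 459.92 -232.75  -22.42] frac [ 1.1498 -0.5819 -0.056 ] twist -0.3431 rows>= 8.3
[689.06074223 135.2171739   60.        ] [676.99149301 128.22973563 160.        ] [884.510758   174.72287223 160.        ]
```

Emit:
move_arm([
  {"claw":100,"translation":[0.1,-0.05,-0.08],"twist":-0.05},
  {"claw":100,"translation":[0.62,-0.31,-0.1],"twist":-0.28},
  {"claw":100,"translation":[0.62,-0.31,-0.1],"twist":-0.28},
  {"claw":100,"translation":[0.62,-0.31,-0.1],"twist":-0.28},
  {"claw":100,"translation":[0.62,-0.31,-0.1],"twist":-0.28},
])

```text
t: 0.78
position: [423.6, -363.8, 293.2]
tool_rot: [-0.0, 0.801, 0.598, 0.0]
contact_force: [0.6, 0.2, 0.1]
width: 1.0
```

```bash
python3 - <<'E'
from h import *
plan(575.7,-183.5,255,84.5)
E
```

```text
t 0.78 pos [ 423.56 -363.76  293.25] phi 73.52 F [0.64 0.17 0.09] M [ 0.03  0.   -0.02] w 1.000
tool shift mm [216.01  94.76  38.25] frac [0.54   0.2369 0.0956] twist -0.061 rows>= 3.8
```

Emit:
move_arm([
  {"claw":100,"translation":[0.14,0.06,0.0],"twist":-0.06},
  {"claw":100,"translation":[0.28,0.12,0.0],"twist":-0.06},
  {"claw":100,"translation":[0.42,0.18,0.04],"twist":-0.06},
  {"claw":100,"translation":[0.54,0.235,0.095],"twist":-0.06},
  {"claw":100,"translation":[0.54,0.235,0.095],"twist":-0.06},
])

```text
t: 1.4
position: [575.6, -182.8, 252.9]
tool_rot: [-0.002, 0.742, 0.671, -0.0]
contact_force: [0.3, -0.4, -0.5]
width: 1.002
```

```bash
python3 - <<'E'
from h import *
plan(575.7,-183.5,255,84.5)
st,p,d=snap("wrist","w1"); print(proj([582,-118.5,182],st))
E
```

```text
t 1.40 pos [ 575.63 -182.79  252.94] phi 84.25 F [ 0.33 -0.44 -0.48] M [-0.02  0.06 -0.01] w 1.002
tool shift mm [-0.7   0.14 -2.06] frac [-0.0017  0.0004 -0.0051] twist -0.0014 rows>= 0.0
(array([323.91087015, 149.95464547]), np.float64(185.77774358242544))
```

View pics/w1.png

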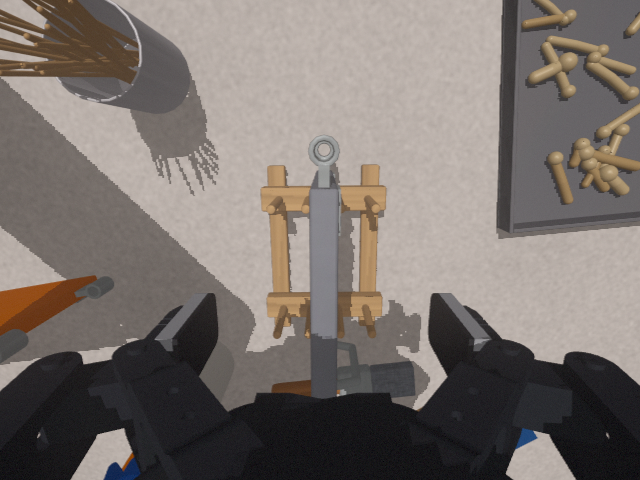

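The wrist view shows the upper knuckle from above at about (324,151). The leaf runs down column 323 to row 400, standing in the middle slot. I'll measure the ring and the leaf edges.

```bash
python3 - <<'E'
from h import *
p=cv2.imread("pics/w1.png")[:,:,::-1]; d=np.load("pics/w1.npz")["d"]
crop(p,294,120,354,210,6,"w1c")
g=cv2.cvtColor(np.ascontiguousarray(p),cv2.COLOR_RGB2GRAY)
k=cv2.resize(g[125:180,294:354],None,fx=8,fy=8,interpolation=cv2.INTER_CUBIC)
c=cv2.HoughCircles(k,cv2.HOUGH_GRADIENT,1.5,20,param1=80,param2=25,minRadius=50,maxRadius=160)
if c is not None:
    for a in c[0][:6]: print(a[0]/8+294-.44,a[1]/8+125-.44,a[2]/8)
print(d[140:165:3,308:342:3].round(0))
print("leaf top depth",d[200:330:20,322])
for r in range(195,330,15):
    row=g[r,290:360].astype(int); print(r,row[10:50:1].tolist()) if r in(210,315) else None
E
```

```text
324.02875 150.15375 9.5125
323.46625 153.15375 8.5
[[359. 360. 184. 184. 183. 187. 185. 185. 185. 184. 359. 361.]
 [360. 185. 185. 198. 295. 318.   0. 294. 185. 185. 360. 360.]
 [362. 186. 186. 296. 361. 360. 361. 313. 201. 185. 185. 361.]
 [187. 186. 199. 298. 361. 360. 361. 361. 297. 187. 185. 362.]
 [186. 186. 197. 297. 362. 362. 363. 318. 298. 185. 187. 364.]
 [363. 186. 187. 297. 299. 364. 310. 298. 199. 186. 187. 362.]
 [364. 186. 186. 194. 298. 299. 298. 203. 187. 187. 364. 363.]
 [365. 363. 187. 187. 187. 189. 187. 188. 187. 188. 363. 365.]
 [366. 366. 366. 186. 188. 186. 187. 188. 188. 366. 366. 365.]]
leaf top depth [187.64722 189.90887 191.37476 194.04889   0.      201.26712 205.1209 ]
210 [140, 136, 148, 155, 157, 156, 155, 152, 149, 116, 119, 129, 137, 136, 137, 138, 137, 137, 137, 137, 138, 135, 135, 136, 136, 136, 136, 135, 136, 135, 135, 137, 136, 136, 137, 135, 125, 116, 108, 146]
315 [118, 99, 99, 98, 98, 99, 89, 81, 81, 80, 88, 115, 124, 128, 130, 130, 130, 129, 130, 131, 130, 131, 130, 130, 128, 127, 129, 129, 128, 127, 129, 129, 129, 129, 128, 119, 112, 82, 79, 81]
```

View pics/w1c.png

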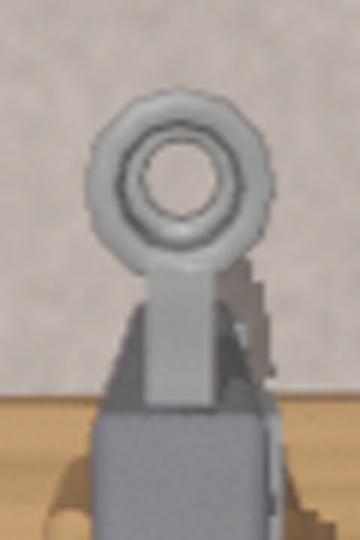

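```bash
cat >> h.py <<'E'
def ring(d,zlo,zhi,box):
    x0,y0,x1,y1=box; m=((d>zlo)&(d<zhi)); mm=np.zeros_like(m,dtype=np.uint8); mm[y0:y1,x0:x1]=m[y0:y1,x0:x1]*255
    cs,_=cv2.findContours(mm,cv2.RETR_EXTERNAL,cv2.CHAIN_APPROX_NONE); c=max(cs,key=cv2.contourArea)
    return cv2.minEnclosingCircle(c),cv2.moments(mm,True),cv2.contourArea(c),mm
E
python3 - <<'E'
from h import *
f=np.load("pics/w1.npz");st={k:f[k] for k in("position","tool_rot")}
(c,r),m,a,mm=ring(f["d"],170,192,(300,125,350,160)); print(c,r,m["m10"]/m["m00"],m["m01"]/m["m00"])
print(onz("wrist",(323.9,150.3),182,st))
plan(588.9,123,241,84.5)
E
```

```text
(323.8080749511719, 149.95782470703125) 15.993468284606934 323.4985915492958 146.18028169014084
[ 581.97670704 -118.67513352  182.        ]
t 1.45 pos [ 575.09 -184.8   253.92] phi 84.15 F [-0.21 -0.42  0.61] M [-0.01  0.02  0.03] w 0.999
tool shift mm [307.61 -17.65  12.92] frac [ 0.769  -0.0441  0.0323] twist -0.002 rows>= 4.9
```

Emit:
move_arm([
  {"claw":100,"translation":[0,0,0],"twist":0},
  {"claw":100,"translation":[0,0,0],"twist":0},
  {"claw":100,"translation":[0,0,0],"twist":0},
])

```text
t: 1.82
position: [574.6, -187.9, 255.9]
tool_rot: [0.0, 0.744, 0.668, 0.0]
contact_force: [0.4, -0.2, 0.5]
width: 1.001
```

```bash
python3 - <<'E'
from h import *
for i in range(5):
    st,p,d=snap("wrist",f"w2_{i}"); plan(588.9,123,241,84.5,st)
    (c,r),m,a,mm=ring(d,170,192,(300,125,350,160)); print(c,r)
    g=cv2.cvtColor(np.ascontiguousarray(p),cv2.COLOR_RGB2GRAY)
    k=cv2.resize(g[125:180,294:354],None,fx=8,fy=8,interpolation=cv2.INTER_CUBIC)
    h=cv2.HoughCircles(k,cv2.HOUGH_GRADIENT,1.5,20,param1=80,param2=25,minRadius=50,maxRadius=160)
    print(h[0][:2]/8+np.array([294-.44,125-.44,0]))
crop(p,294,120,354,210,6,"w2c")
E
```

```text
t 1.82 pos [ 574.61 -187.93  255.88] phi 83.83 F [ 0.45 -0.24  0.55] M [-0.05 -0.02  0.02] w 1.001
tool shift mm [310.66 -19.23  14.88] frac [ 0.7767 -0.0481  0.0372] twist -0.0037 rows>= 5.0
(323.0, 141.83824157714844) 17.87540054321289
[[323.09125    141.15375      9.66250038]
 [323.65375    143.59125      7.4312501 ]]
t 1.88 pos [ 574.66 -187.77  255.81] phi 83.84 F [-0.4  -0.15  0.77] M [-0.06  0.01  0.05] w 1.001
tool shift mm [310.5  -19.19  14.81] frac [ 0.7763 -0.048   0.037 ] twist -0.0037 rows>= 5.0
(323.0, 141.90908813476562) 17.807374954223633
[[322.90375    140.02875      8.78125   ]
 [322.52875    143.21625      6.41874981]]
t 1.93 pos [ 574.69 -187.58  255.71] phi 83.85 F [-0.42  0.71  0.12] M [ 0.01 -0.01 -0.03] w 0.995
tool shift mm [310.32 -19.12  14.71] frac [ 0.7758 -0.0478  0.0368] twist -0.0036 rows>= 5.0
(322.9771728515625, 142.13497924804688) 17.597190856933594
[[323.09125   141.15375     9.4375   ]
 [324.02875   143.96625     7.5999999]]
t 1.98 pos [ 574.77 -187.42  255.64] phi 83.87 F [-0.31  0.51  0.12] M [-0.05  0.04  0.  ] w 0.999
tool shift mm [310.16 -19.08  14.64] frac [ 0.7754 -0.0477  0.0366] twist -0.0035 rows>= 5.0
(323.0, 142.30882263183594) 17.424087524414062
[[322.71625    141.71625      9.13749981]
 [324.96625    142.84125      6.53125   ]]
t 2.02 pos [ 574.8  -187.21  255.53] phi 83.89 F [-0.24 -0.69 -0.47] M [ 0.02 -0.02 -0.01] w 0.999
tool shift mm [309.95 -19.01  14.53] frac [ 0.7749 -0.0475  0.0363] twist -0.0034 rows>= 5.0
(323.0, 142.35293579101562) 17.3818359375
[[322.71625    141.90375      8.94999981]
 [323.46625    144.90375      7.58125019]]
```

View pics/w2c.png

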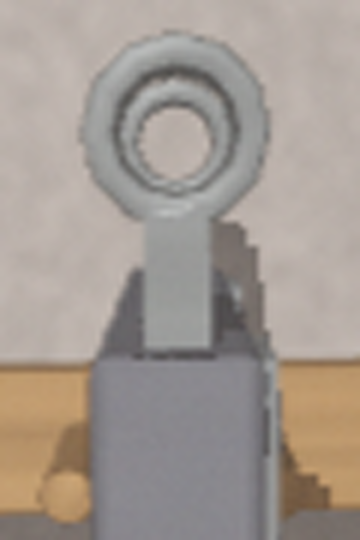

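```bash
cat >> h.py <<'E'
def fitc(d,zlo,zhi,guess,rad,skip=(55,125)):
    """circle fit to outer contour of depth band near guess; skip = image angles (deg, y down) left out"""
    m=((d>zlo)&(d<zhi)).astype(np.uint8)*255
    yy,xx=np.mgrid[:480,:640]; m[np.hypot(xx-guess[0],yy-guess[1])>rad*1.6]=0
    cs,_=cv2.findContours(m,cv2.RETR_EXTERNAL,cv2.CHAIN_APPROX_NONE); c=max(cs,key=cv2.contourArea)[:,0].astype(float)
    for it in range(4):
        a=np.degrees(np.arctan2(c[:,1]-guess[1],c[:,0]-guess[0]))
        k=~((a>skip[0])&(a<skip[1])) & (abs(np.hypot(*(c-guess).T)-rad)<3.5)
        A=np.c_[c[k],np.ones(k.sum())]; s=np.linalg.lstsq(A,(c[k]**2).sum(1),rcond=None)[0]
        guess=s[:2]/2; rad=np.sqrt(s[2]+guess@guess)
    return guess,rad,k.sum()
E
python3 - <<'E'
from h import *
for n in ["w1"]+[f"w2_{i}" for i in range(5)]:
    f=np.load(f"pics/{n}.npz");st={k:f[k] for k in("position","tool_rot")}
    g0=(323.8,150) if n=="w1" else (323,142)
    g,r,k=fitc(f["d"],172,193,np.array(g0),16.3); print(n,g,r,k,onz("wrist",g,182,st))
st=manip.read_state();plan(588.9,123,241,84.5)
E
```

```text
w1 [323.4739751  150.21313391] 15.451141561070537 71 [ 581.75327489 -118.61016712  182.        ]
w2_0 [322.73475576 139.54742056] 15.336042988240404 69 [ 581.73244108 -118.56255514  182.        ]
w2_1 [322.74040804 139.92279633] 15.361408668671794 70 [ 581.73668376 -118.58238674  182.        ]
w2_2 [322.77542929 140.24299136] 15.31703282534852 69 [ 581.74067283 -118.55527267  182.        ]
w2_3 [322.70819935 140.64765719] 15.332723001846896 69 [ 581.73066292 -118.59384456  182.        ]
w2_4 [322.69637684 141.02998638] 15.359577794150427 69 [ 581.70402332 -118.562126    182.        ]
t 2.08 pos [ 574.87 -187.07  255.47] phi 83.90 F [ 0.04 -0.13 -0.83] M [-0.1   0.02 -0.02] w 1.002
tool shift mm [309.8  -18.98  14.47] frac [ 0.7745 -0.0475  0.0362] twist -0.0033 rows>= 5.0
```

```bash
cat >> h.py <<'E'
def leafline(f,st,rows,zt,tol=6,c0=323):
    P=[]
    for r in rows:
        P_=[]
        for c in range(c0-30,c0+31):
            dd=f[r,c]
            if dd>0:
                o,v=ray("wrist",(c,r),st); X=o+v*dd
                if abs(X[2]-zt)<tol: P_.append(c)
        if len(P_)>15: P.append(onz("wrist",((min(P_)+max(P_))/2,r),zt,st)[:2])
    P=np.array(P); l=cv2.fitLine(P.astype(np.float32),cv2.DIST_HUBER,0,.01,.01).ravel()
    v=l[:2]*np.sign(l[1]); return l[2:],v,np.degrees(np.arctan2(v[1],v[0])),len(P)
E
python3 - <<'E'
from h import *
for n in ["w1","w2_0","w2_4"]:
    f=np.load(f"pics/{n}.npz");st={k:f[k] for k in("position","tool_rot")}
    p,v,a,k=leafline(f["d"],st,range(195,330,6),188); 
    K=np.array([581.73,-118.58]); w=K-p; print(n,a,k,"knuckle off line",v[0]*w[1]-v[1]*w[0],"centre",K-107*v)
E
```

```text
w1 83.91766 23 knuckle off line 0.5001459558677572 centre [ 570.39254616 -224.9776593 ]
w2_0 84.205345 23 knuckle off line 0.05256888012307215 centre [ 570.92691944 -225.03324707]Traceback (most recent call last):
  File "<stdin>", line 4, in <module>
  File "h.py", line 53, in leafline
    o,v=ray("wrist",(c,r),st); X=o+v*dd
        ~~~^^^^^^^^^^^^^^^^^^
  File "h.py", line 5, in ray
    ci=vision.camera_info(cam);K=ci["intrinsics"]
ValueError: time passes only in moves, steps and waits
```

Emit:
move_arm([
  {"claw":100,"translation":[0.14,-0.01,0],"twist":0},
  {"claw":100,"translation":[0.29,-0.02,0],"twist":0},
  {"claw":100,"translation":[0.44,-0.03,0.01],"twist":0},
  {"claw":100,"translation":[0.59,-0.04,0.02],"twist":0},
  {"claw":100,"translation":[0.7,-0.045,0.03],"twist":0},
])

```text
t: 2.7
position: [586.4, 96.1, 243.3]
tool_rot: [-0.0, 0.743, 0.669, 0.0]
contact_force: [0.5, -0.5, 0.5]
width: 1.001
```

Emit:
move_arm([
  {"claw":100,"translation":[0.04,0,0.005],"twist":0},
  {"claw":100,"translation":[0.07,0,0.005],"twist":0},
  {"claw":100,"translation":[0.07,0,0.005],"twist":0},
  {"claw":100,"translation":[0.07,0,0.005],"twist":0},
])

```text
t: 3.2
position: [589.9, 120.1, 241.4]
tool_rot: [0.0, 0.744, 0.668, -0.0]
contact_force: [-1.2, -0.2, 0.4]
width: 1.001
```

```bash
sed -i 's/^from workcell.*/from workcell import manip, vision as _v\nimport pickle,os\nclass _C:\n    grab_frame=staticmethod(_v.grab_frame)\n    def camera_info(s,n):\n        if not os.path.exists("ci.pkl"): pickle.dump({k:_v.camera_info(k) for k in("scene","top","wrist")},open("ci.pkl","wb"))\n        if not hasattr(s,"c"): s.c=pickle.load(open("ci.pkl","rb"))\n        return s.c[n]\nvision=_C()/' h.py; python3 - <<'E'
from h import *
for i in range(3):
    st,p,d=snap("wrist",f"p1_{i}"); plan(588.9,123,241,84.1,st)
print(d[100:200:8,290:360:6].round(0))
crop(p,250,60,400,260,4,"p1c")
E
```

```text
t 3.20 pos [589.87 120.09 241.41] phi 83.85 F [-1.2  -0.21  0.41] M [ 0.   -0.   -0.01] w 1.001
tool shift mm [ 2.79 -1.27  0.41] frac [ 0.007  -0.0032  0.001 ] twist -0.0014 rows>= 0.0
t 3.25 pos [589.84 120.07 241.44] phi 83.84 F [ 0.3   0.73 -0.36] M [0.03 0.03 0.05] w 1.002
tool shift mm [ 2.81 -1.25  0.44] frac [ 0.007  -0.0031  0.0011] twist -0.0015 rows>= 0.0
t 3.30 pos [589.82 120.14 241.41] phi 83.83 F [-0.04 -0.23  0.52] M [ 0.03 -0.03 -0.02] w 1.001
tool shift mm [ 2.75 -1.22  0.41] frac [ 0.0069 -0.0031  0.001 ] twist -0.0015 rows>= 0.0
[[161. 170. 205. 257. 198. 198. 198. 199. 338. 339. 338. 338.]
 [183. 176. 216. 200. 200. 199. 199. 200. 340. 340. 339. 342.]
 [243. 233. 227. 200. 201. 200. 200. 199. 342. 342. 343. 342.]
 [344. 339. 321. 203. 183. 202. 203. 201. 345. 344. 344. 344.]
 [345. 347. 202. 182. 183. 184. 202. 346. 347. 345. 347. 345.]
 [349. 348. 204. 203. 185. 204. 204. 348. 349. 348. 348. 349.]
 [349. 350. 350. 350. 206. 205. 350. 350. 349. 350. 350. 349.]
 [351. 352. 353. 353. 352. 351. 354. 353. 352. 352. 350. 353.]
 [354. 355. 355. 354. 355. 354. 355. 354. 355. 353. 353. 354.]
 [357. 356. 356. 355. 356. 357. 357. 356. 357. 357. 356. 356.]
 [358. 358. 359. 358. 357. 358. 358. 361. 357. 358. 359. 358.]
 [  0. 360. 360. 360. 360. 361. 361. 361. 360. 360. 360. 360.]
 [363. 362. 363. 363. 362. 362. 363. 362. 364. 362. 363. 363.]]
```

View pics/p1_2.png

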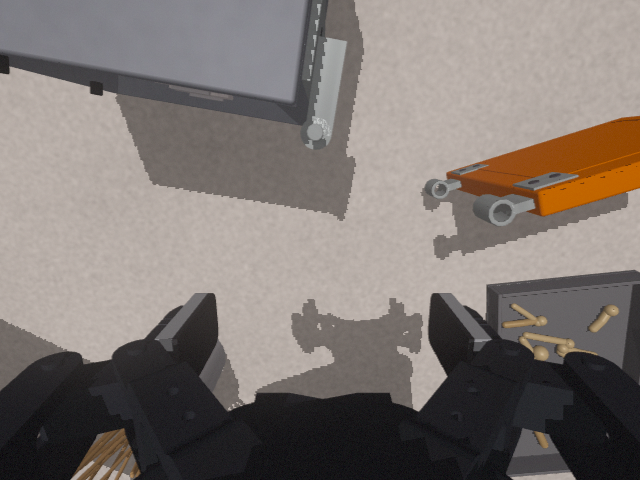

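View pics/p1c.png

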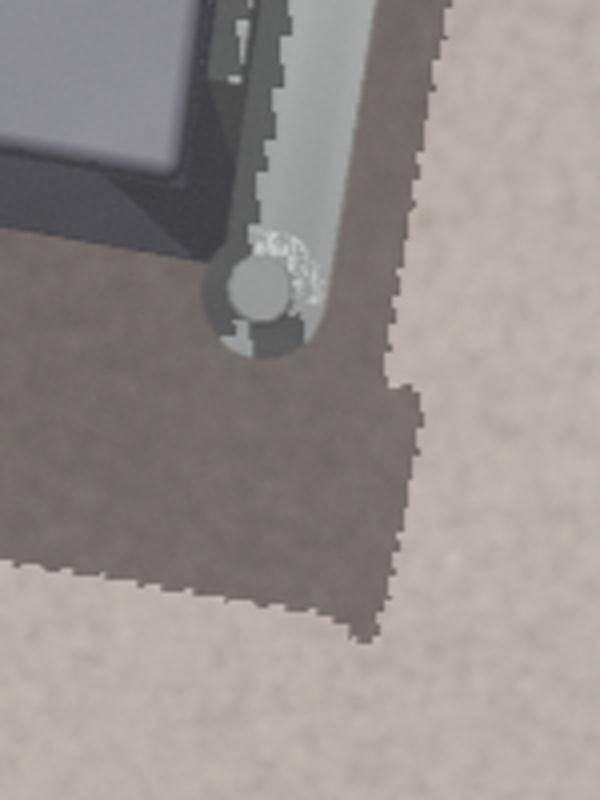

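The pin's flat top shows at about (315,131), with its bracket going up (back) at columns 315–345. I'll fit its centre and work out where the grasp has to be.

```bash
python3 - <<'E'
from h import *
for i in range(3):
    f=np.load(f"pics/p1_{i}.npz");st={k:f[k] for k in("position","tool_rot")}
    g,r,k=fitc(f["d"],176,192,np.array((314.8,131.4)),8.4,skip=(400,401)); print(g,r,k,onz("wrist",g,170,st))
    # colour-based
    p=cv2.imread(f"pics/p1_{i}.png");hsv=cv2.cvtColor(p,cv2.COLOR_BGR2GRAY)
    k=cv2.resize(hsv[115:150,298:334],None,fx=8,fy=8,interpolation=cv2.INTER_CUBIC)
    h=cv2.HoughCircles(k,cv2.HOUGH_GRADIENT,1.5,40,param1=60,param2=18,minRadius=50,maxRadius=85)
    if h is not None: print(h[0][:2]/8+np.array([298-.44,115-.44,0]))
st=manip.read_state(); o=np.array([.0945,.9955])
print("cab-frame nominal", (516+.966*107-.257*94, 306.5-.257*107-.966*94))
plan(571.6,-217,300,84.1)
E
```

```text
[314.52424691 131.75514712] 8.179788934310576 48 [593.06393493 193.76114996 170.        ]
[[314.71625 131.15375   8.21875]]
[314.53705669 131.71896843] 8.159623497815037 48 [593.06382456 193.76873474 170.        ]
[[314.52875    130.96625      8.38749981]]
[314.67948024 131.87541213] 8.180146422761958 48 [593.10675641 193.75946756 170.        ]
cab-frame nominal (595.204, 188.19699999999997)
t 3.35 pos [589.78 120.28 241.4 ] phi 83.84 F [ 0.12 -0.08  0.4 ] M [ 0.02 -0.04  0.03] w 1.002
tool shift mm [-337.29   18.11  -58.6 ] frac [-0.8432  0.0453 -0.1465] twist -0.0014 rows>= 5.5
```

Emit:
move_arm([
  {"claw":100,"translation":[-0.14,0.01,-0.07],"twist":0},
  {"claw":100,"translation":[-0.29,0.02,-0.1],"twist":0},
  {"claw":100,"translation":[-0.44,0.03,-0.1],"twist":0},
  {"claw":100,"translation":[-0.59,0.04,-0.1],"twist":0},
  {"claw":100,"translation":[-0.73,0.045,-0.1],"twist":-0.0015},
])

```text
t: 3.98
position: [576.3, -173.6, 281.6]
tool_rot: [0.0, 0.742, 0.67, 0.0]
contact_force: [0.9, -0.6, 0.5]
width: 1.003
```

Emit:
move_arm([
  {"claw":100,"translation":[-0.08,0,0],"twist":0},
  {"claw":100,"translation":[-0.1,0,0.02],"twist":0},
  {"claw":100,"translation":[-0.11,0,0.05],"twist":0},
  {"claw":100,"translation":[-0.11,0,0.05],"twist":0},
  {"claw":100,"translation":[-0.11,0,0.05],"twist":0},
])

```text
t: 4.6
position: [572.4, -213.3, 261.1]
tool_rot: [-0.0, 0.741, 0.671, 0.0]
contact_force: [0.7, -0.4, 0.2]
width: 1.0
```

```bash
python3 - <<'E'
from h import *
plan(571.6,-217,182,84.1)
E
```

```text
t 4.60 pos [ 572.42 -213.25  261.12] phi 84.30 F [ 0.7  -0.4   0.18] M [-0.02 -0.01  0.02] w 1.000
tool shift mm [-3.81 -0.45 79.12] frac [-0.0095 -0.0011  0.1978] twist 0.0011 rows>= 1.3
```

Emit:
move_arm([
  {"claw":100,"translation":[-0.008,-0.001,0.05],"twist":0},
  {"claw":100,"translation":[-0.008,-0.001,0.1],"twist":0},
  {"claw":100,"translation":[-0.008,-0.001,0.15],"twist":0},
  {"claw":100,"translation":[-0.008,-0.001,0.198],"twist":0},
  {"claw":100,"translation":[-0.008,-0.001,0.198],"twist":0},
])

```text
t: 5.22
position: [571.0, -216.4, 181.1]
tool_rot: [-0.001, 0.742, 0.671, -0.0]
contact_force: [-0.3, 0.3, -0.3]
width: 1.001
```

```bash
python3 - <<'E'
from h import *
st,p,d=snap("wrist","g1")
plan(571.6,-217,182,84.1)
E
```

```text
t 5.28 pos [ 571.7  -216.94  182.11] phi 84.27 F [ 0.33 -0.39 -0.43] M [-0.01 -0.02  0.02] w 1.000
tool shift mm [-0.07 -0.09  0.11] frac [-0.0002 -0.0002  0.0003] twist 0.001 rows>= 0.0
```

View pics/g1.png

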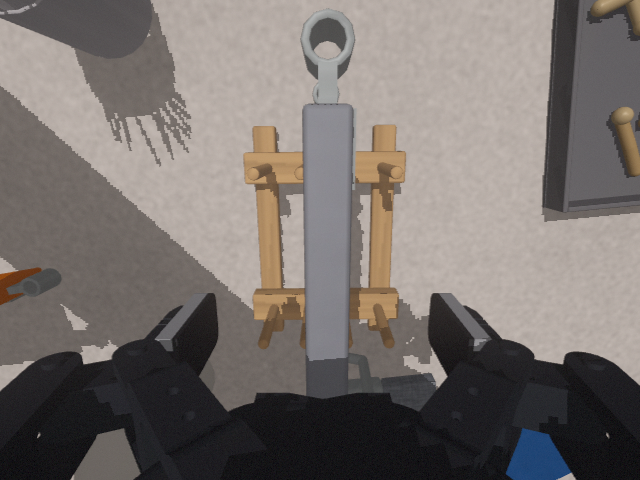

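The knuckle is at (328,38) and the leaf lies between the open fingers, so I'm closing.

Emit:
move_arm([
  {"claw":40,"translation":[0,0,0],"twist":0},
  {"claw":25,"translation":[0,0,0],"twist":0},
  {"claw":10,"translation":[0,0,0],"twist":0},
  {"claw":0,"translation":[0,0,0],"twist":0},
  {"claw":0,"translation":[0,0,0],"twist":0},
], force=60)

```text
t: 5.9
position: [571.9, -218.0, 182.6]
tool_rot: [0.001, 0.742, 0.67, 0.0]
contact_force: [-0.0, 0.2, 2.7]
width: 0.173
```

Emit:
move_arm([
  {"claw":0,"translation":[0,0,0],"twist":0},
  {"claw":0,"translation":[0,0,0],"twist":0},
  {"claw":0,"translation":[0,0,0],"twist":0},
])

```text
t: 6.28
position: [571.9, -218.0, 182.6]
tool_rot: [0.001, 0.742, 0.67, 0.0]
contact_force: [0.1, 0.2, 5.8]
width: 0.176
```

```bash
python3 - <<'E'
from h import *
st,p,d=snap("wrist","g2")
plan(571.6,-217,182,84.1)
E
```

```text
t 6.33 pos [ 571.92 -217.99  182.64] phi 84.20 F [-0.25  0.57  5.44] M [ 0.04 -0.1  -0.07] w 0.173
tool shift mm [ 0.95 -0.42  0.64] frac [ 0.0024 -0.0011  0.0016] twist 0.0006 rows>= 0.0
```

View pics/g2.png

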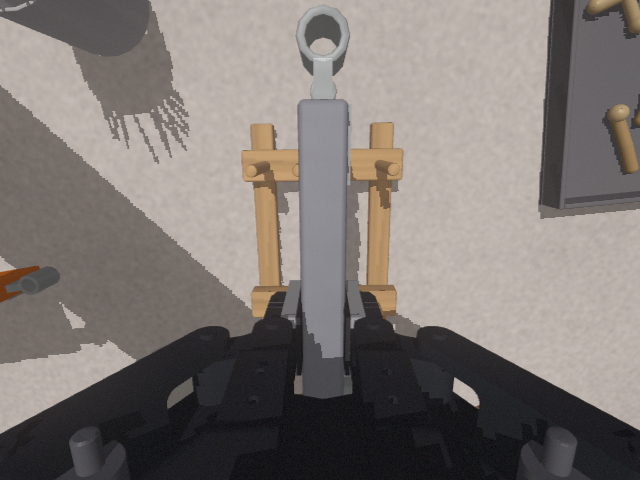

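Emit:
move_arm([
  {"claw":0,"translation":[0,0,-0.02],"twist":0},
  {"claw":0,"translation":[0,0,-0.06],"twist":0},
  {"claw":0,"translation":[0,0,-0.12],"twist":0},
  {"claw":0,"translation":[0,0,-0.18],"twist":0},
  {"claw":0,"translation":[0,0,-0.22],"twist":0},
])

```text
t: 6.95
position: [571.4, -217.8, 271.6]
tool_rot: [0.0, 0.742, 0.67, 0.0]
contact_force: [-0.3, -0.8, -3.4]
width: 0.175
```

Emit:
move_arm([
  {"claw":0,"translation":[0,0,0],"twist":0},
  {"claw":0,"translation":[0,0,0],"twist":0},
])

```text
t: 7.2
position: [570.8, -217.4, 269.2]
tool_rot: [-0.001, 0.742, 0.67, -0.0]
contact_force: [-0.5, -0.3, -3.0]
width: 0.179
```

```bash
python3 - <<'E'
from h import *
for i in range(2):
    st,p,d=snap("wrist",f"l{i}"); plan(571.6,-217,182,84.1,st)
    print(d[20:60:6,295:352:6].round(0), d[110:300:20,323])
    g,r,k=fitc(d,110,124,np.array((323.,33.)),24.5); print(g,r,k,onz("wrist",g,st["position"][2]-.64,st)-st["position"])
s2,p2,_=snap("scene","s_l"); crop(p2,200,170,350,310,5,"s_lc")
f=np.load("pics/g2.npz");st={k:f[k] for k in("position","tool_rot")}
g,r,k=fitc(f["d"],110,124,np.array((323.,33.)),24.5); print("g2",g,r,k,onz("wrist",g,st["position"][2]-.64,st)-st["position"])
E
```

```text
t 7.20 pos [ 570.82 -217.38  269.24] phi 84.20 F [-0.47 -0.34 -2.95] M [0.02 0.04 0.02] w 0.179
tool shift mm [ 0.46  0.74 87.24] frac [0.0012 0.0019 0.2181] twist 0.0006 rows>= 1.4
[[346. 106. 108. 110. 112. 112. 110. 108. 108. 347.]
 [347. 108. 109. 115. 117. 117. 116. 110. 109. 347.]
 [348. 108. 114. 119. 122. 123. 121. 116. 110. 347.]
 [351. 108. 116. 126. 131. 349. 127. 119. 108. 110.]
 [350. 109. 121. 354. 351. 352. 351. 125. 109. 350.]
 [353. 110. 109. 352. 353. 354. 351. 110. 110. 351.]
 [354. 117. 110. 111. 111. 111. 110. 110. 114.   0.]] [108.52155  109.47298  111.104546 112.9082   115.1978   116.88759
 118.80454  120.197815 121.63754  124.61727 ]
[322.10226118  34.39248074] 26.52322088477569 44 [ 9.43025944 99.17488413 -0.64      ]
t 7.25 pos [ 570.77 -217.34  268.94] phi 84.20 F [-0.45  0.68 -2.25] M [-0.02  0.03 -0.02] w 0.176
tool shift mm [ 0.42  0.79 86.94] frac [0.0011 0.002  0.2174] twist 0.0006 rows>= 1.4
[[345. 109. 109. 110. 112. 111. 110. 107. 108. 345.]
 [347. 107. 110. 115. 117. 117. 115. 111. 109. 347.]
 [348. 109. 113. 120.   0. 123. 122. 114. 108. 347.]
 [350. 108. 116. 127. 129. 349. 127. 118. 108. 110.]
 [352. 109. 121. 350. 351. 352. 350. 124. 109. 351.]
 [352. 109. 110. 352. 353. 352. 353. 109. 109. 353.]
 [353. 115. 110. 110. 111. 111. 110. 110. 115. 354.]] [108.25618  109.96806  111.923225 114.1893   114.68325  115.68537
 118.74063  119.81541  121.64198  122.53849 ]
[322.03607205  49.90690793] 21.353209222152294 56 [ 8.96902801 94.87041436 -0.64      ]
g2 [322.36224695  40.70044109] 20.83482152383018 58 [ 9.32839509 97.38644855 -0.64      ]
```

View pics/l1.png

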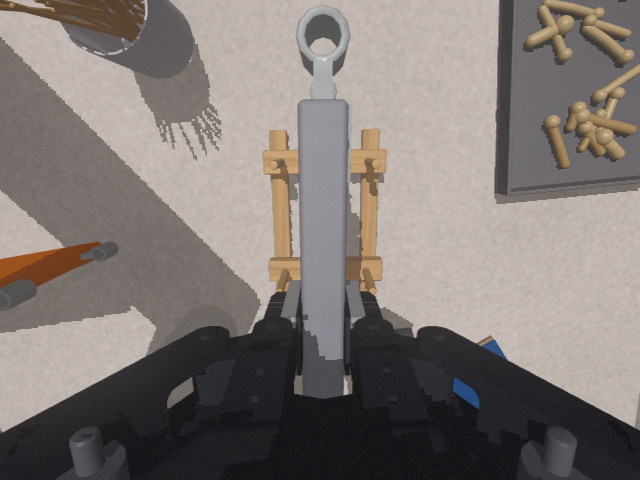

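View pics/s_lc.png

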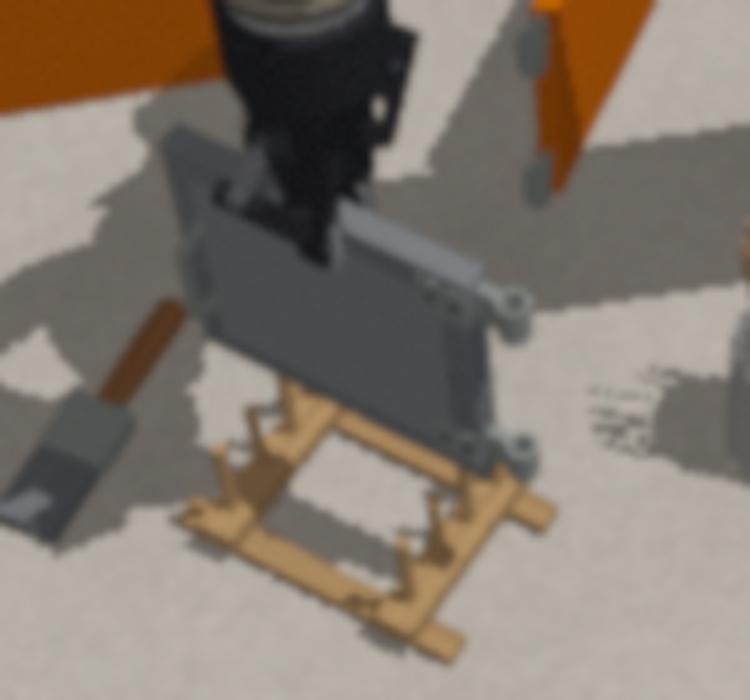

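```bash
python3 - <<'E'
from h import *
for n in ["g1","g2","l0","l1"]:
    f=np.load(f"pics/{n}.npz");st={k:f[k] for k in("position","tool_rot")}
    g0=(328.,37.) if n=="g1" else (323.2,33.5)
    g,r,k=fitc(f["d"],100,113.5,np.array(g0),26.5,skip=(60,120)); X=onz("wrist",g,182+(0 if n[0]=="g" else st["position"][2]-182.6),st)
    q=st["tool_rot"];R=Rn.from_quat([q[1],q[2],q[3],q[0]]).as_matrix()
    print(n,g,r,k,X,(R.T@(X-st["position"])).round(2))
    o=leafline(f["d"],st,range(115,250,6),X[2]+6,5); print("  leaf yaw",o[2],"phi",phi(st))
E
```

```text
g1 [327.26322041  38.20034928] 28.006538017662955 135 [ 581.73743445 -118.832277    182.        ] [98.15  0.94 -0.81]
  leaf yaw 84.44012 phi 84.27984035418672
g2 [322.33540659  34.29137627] 27.705663947849896 133 [ 581.4258249  -118.82123968  182.        ] [99.61 -0.56  0.59]
  leaf yaw 84.28495 phi 84.20257347386762
l0 [322.39565194  34.41132404] 27.74487962112026 135 [ 580.33446774 -118.2354691   268.63526381] [99.6  -0.55  0.69]
  leaf yaw 84.1959 phi 84.2012931251697
l1 [322.36734092  34.24717101] 27.641952523512686 131 [ 580.28588438 -118.13604531  268.34241344] [99.66 -0.55  0.72]
  leaf yaw 84.15273 phi 84.20101831128048
```

Lift went cleanly: the knuckle stays fixed in the tool frame at (99.6, −0.55) before and after lifting. Now carrying it to a point in front of the pins.

Emit:
move_arm([
  {"claw":0,"translation":[0.05,-0.0055,0],"twist":0},
  {"claw":0,"translation":[0.14,-0.0155,0],"twist":0},
  {"claw":0,"translation":[0.25,-0.028,0],"twist":0},
  {"claw":0,"translation":[0.36,-0.0405,0],"twist":0},
  {"claw":0,"translation":[0.46,-0.052,0],"twist":0},
])

```text
t: 7.98
position: [568.6, -29.6, 269.9]
tool_rot: [-0.001, 0.742, 0.671, 0.0]
contact_force: [0.2, 0.1, -2.1]
width: 0.174
```

Emit:
move_arm([
  {"claw":0,"translation":[0.09,-0.01,0.02],"twist":0},
  {"claw":0,"translation":[0.15,-0.018,0.06],"twist":0},
  {"claw":0,"translation":[0.165,-0.019,0.1],"twist":0},
  {"claw":0,"translation":[0.165,-0.019,0.13],"twist":0},
  {"claw":0,"translation":[0.165,-0.019,0.13],"twist":0},
])

```text
t: 8.6
position: [567.9, 33.1, 216.8]
tool_rot: [-0.001, 0.742, 0.67, -0.001]
contact_force: [-0.4, 0.3, -2.3]
width: 0.174
```

```bash
python3 - <<'E'
from h import *
plan(583.54,94.34,203,84.2)
E
```

```text
t 8.60 pos [567.86  33.11 216.8 ] phi 84.16 F [-0.36  0.26 -2.32] M [0.06 0.03 0.03] w 0.174
tool shift mm [62.51  9.36 13.8 ] frac [0.1563 0.0234 0.0345] twist -0.0002 rows>= 1.0
```

Emit:
move_arm([
  {"claw":0,"translation":[0.02,0.003,0.03],"twist":0},
  {"claw":0,"translation":[0.06,0.009,0.03],"twist":0},
  {"claw":0,"translation":[0.1,0.015,0.03],"twist":0},
  {"claw":0,"translation":[0.14,0.021,0.03],"twist":0},
  {"claw":0,"translation":[0.155,0.023,0.03],"twist":0},
])

```text
t: 9.22
position: [584.3, 96.2, 206.4]
tool_rot: [0.0, 0.741, 0.671, 0.0]
contact_force: [0.1, 0.0, -2.9]
width: 0.176
```

Emit:
move_arm([
  {"claw":0,"translation":[0,0,0],"twist":0},
  {"claw":0,"translation":[0,0,0],"twist":0},
  {"claw":0,"translation":[0,0,0],"twist":0},
  {"claw":0,"translation":[0,0,0],"twist":0},
])

```text
t: 9.72
position: [583.9, 94.1, 206.1]
tool_rot: [-0.0, 0.742, 0.67, -0.0]
contact_force: [1.2, -0.4, -2.5]
width: 0.178
```

```bash
python3 - <<'E'
from h import *
for i in range(2):
    st,p,d=snap("wrist",f"h{i}"); plan(583.54,94.34,202,84.2,st)
g,r,k=fitc(d,100,113.5,np.array((323.2,33.5)),26.5,skip=(60,120)); X=onz("wrist",g,st["position"][2]-.6,st)
q=st["tool_rot"];R=Rn.from_quat([q[1],q[2],q[3],q[0]]).as_matrix(); print(g,X,(R.T@(X-st["position"])).round(2))
crop(p,270,0,380,90,7,"h1c")
st,p,d=snap("scene","hs"); crop(p,370,220,530,340,5,"hsc")
E
```

```text
t 9.72 pos [583.89  94.14 206.13] phi 84.16 F [ 1.15 -0.39 -2.54] M [-0.    0.04  0.  ] w 0.178
tool shift mm [ 0.16 -0.37  4.13] frac [ 0.0004 -0.0009  0.0103] twist -0.0002 rows>= 0.1
t 9.78 pos [583.9   94.2  206.14] phi 84.17 F [-0.81  0.03 -1.48] M [0.03 0.02 0.01] w 0.181
tool shift mm [ 0.11 -0.38  4.14] frac [ 0.0003 -0.0009  0.0104] twist -0.0002 rows>= 0.1
[322.37264333  34.32372459] [593.46645565 193.33748042 205.54127868] [99.6  -0.55  0.59]
```

View pics/h1c.png

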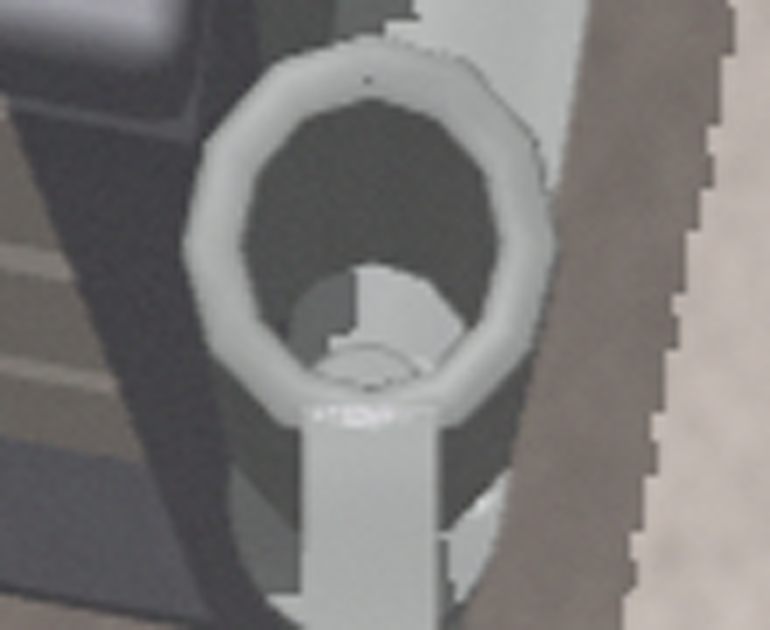

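View pics/hsc.png

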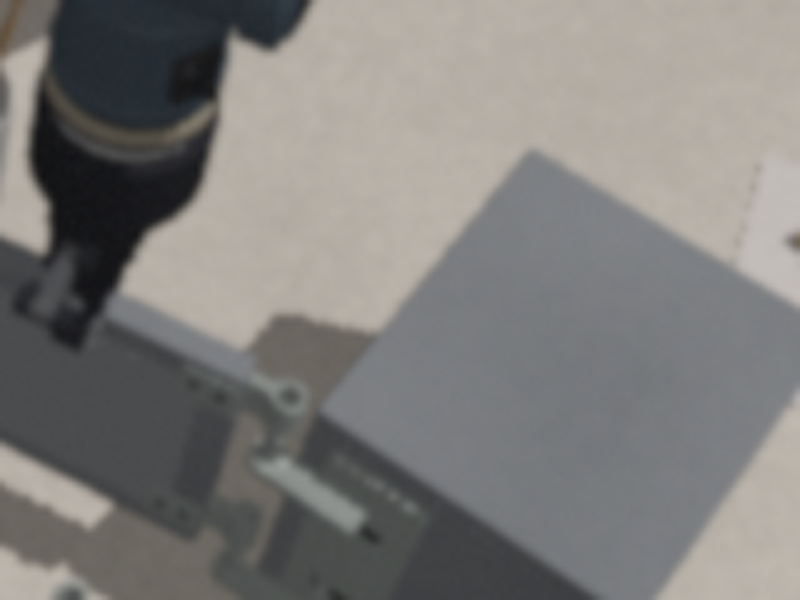

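The pin top shows through the bore (crop 370,365), roughly centred. I'm correcting 0.4 mm sideways and descending slowly.

Emit:
move_arm([
  {"claw":0,"translation":[0,-0.001,0.008],"twist":0},
  {"claw":0,"translation":[0,-0.001,0.016],"twist":0},
  {"claw":0,"translation":[0,-0.001,0.022],"twist":0},
  {"claw":0,"translation":[0,-0.001,0.022],"twist":0},
  {"claw":0,"translation":[0,-0.001,0.022],"twist":0},
])

```text
t: 10.5
position: [583.6, 94.6, 197.3]
tool_rot: [0.0, 0.742, 0.67, 0.0]
contact_force: [0.4, -1.2, -2.1]
width: 0.173
```

```bash
python3 - <<'E'
from h import *
st,p,d=snap("wrist",f"h3"); plan(583.54,94.34,190,84.2,st)
crop(p,270,0,380,90,7,"h3c")
E
```

```text
t 10.50 pos [583.6   94.63 197.32] phi 84.21 F [ 0.37 -1.25 -2.13] M [-0.02 -0.02 -0.01] w 0.173
tool shift mm [-0.29 -0.03  7.32] frac [-0.0007 -0.0001  0.0183] twist 0.0 rows>= 0.1
```

View pics/h3c.png

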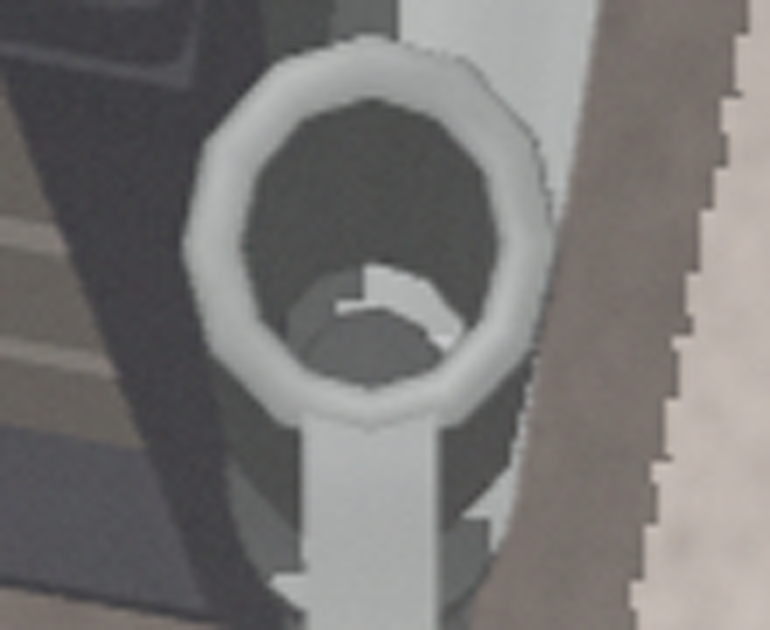

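Still aligned within 0.3 mm. I'm lowering in small steps and watching the force.

Emit:
move_arm([
  {"claw":0,"translation":[-0.0005,0,0.004],"twist":0},
  {"claw":0,"translation":[-0.0005,0,0.008],"twist":0},
  {"claw":0,"translation":[-0.0005,0,0.011],"twist":0},
])

```text
t: 10.92
position: [583.5, 94.4, 192.8]
tool_rot: [-0.0, 0.742, 0.67, -0.0]
contact_force: [0.0, 1.2, -1.8]
width: 0.174
```

```bash
python3 - <<'E'
from h import *
plan(583.54,94.34,190,84.2)
E
```

```text
t 10.93 pos [583.47  94.42 192.77] phi 84.21 F [ 0.02  1.23 -1.76] M [-0.02 -0.06 -0.01] w 0.174
tool shift mm [-0.07  0.08  2.77] frac [-0.0002  0.0002  0.0069] twist 0.0 rows>= 0.0
```

Emit:
move_arm([
  {"claw":0,"translation":[0,0,0.004],"twist":0},
  {"claw":0,"translation":[0,0,0.008],"twist":0},
  {"claw":0,"translation":[0,0,0.012],"twist":0},
])

```text
t: 11.3
position: [583.5, 94.4, 188.0]
tool_rot: [0.0, 0.742, 0.67, -0.0]
contact_force: [0.6, 0.5, -2.6]
width: 0.172
```

```bash
python3 - <<'E'
from h import *
plan(583.54,94.34,175.5,84.2)
E
```

```text
t 11.30 pos [583.53  94.42 188.  ] phi 84.21 F [ 0.58  0.52 -2.56] M [ 0.03 -0.06  0.04] w 0.172
tool shift mm [-0.07  0.02 12.5 ] frac [-0.0002  0.0001  0.0313] twist 0.0 rows>= 0.2
```

Six millimetres in with only the door's weight on the wrist. Continuing.

Emit:
move_arm([
  {"claw":0,"translation":[0,0,0.006],"twist":0},
  {"claw":0,"translation":[0,0,0.012],"twist":0},
  {"claw":0,"translation":[0,0,0.018],"twist":0},
  {"claw":0,"translation":[0,0,0.024],"twist":0},
])

```text
t: 11.8
position: [583.5, 94.4, 178.3]
tool_rot: [-0.0, 0.742, 0.67, -0.0]
contact_force: [-0.1, 0.1, -2.6]
width: 0.175
```

```bash
python3 - <<'E'
from h import *
plan(583.54,94.34,174.6,84.2)
E
```

```text
t 11.80 pos [583.52  94.4  178.33] phi 84.20 F [-0.11  0.14 -2.58] M [-0.06  0.01  0.04] w 0.175
tool shift mm [-0.05  0.03  3.73] frac [-0.0001  0.0001  0.0093] twist 0.0 rows>= 0.1
```

Emit:
move_arm([
  {"claw":0,"translation":[0,0,0.002],"twist":0},
  {"claw":0,"translation":[0,0,0.005],"twist":0},
  {"claw":0,"translation":[0,0,0.008],"twist":0},
  {"claw":0,"translation":[0,0,0.008],"twist":0},
  {"claw":0,"translation":[0,0,0.008],"twist":0},
])

```text
t: 12.42
position: [583.6, 94.4, 175.4]
tool_rot: [0.0, 0.742, 0.67, 0.0]
contact_force: [0.7, -0.1, -1.8]
width: 0.178
```

```bash
python3 - <<'E'
from h import *
plan(583.54,94.34,174.6,84.2)
E
```

```text
t 12.43 pos [583.56  94.42 175.37] phi 84.20 F [ 0.65 -0.13 -1.75] M [0.06 0.01 0.03] w 0.178
tool shift mm [-0.08 -0.01  0.77] frac [-0.0002 -0.      0.0019] twist 0.0 rows>= 0.0
```

Emit:
move_arm([
  {"claw":0,"translation":[0,0,0.001],"twist":0},
  {"claw":0,"translation":[0,0,0.002],"twist":0},
  {"claw":0,"translation":[0,0,0.003],"twist":0},
  {"claw":0,"translation":[0,0,0.003],"twist":0},
])

```text
t: 12.92
position: [583.6, 94.4, 174.3]
tool_rot: [0.0, 0.742, 0.67, 0.0]
contact_force: [-0.3, 0.1, -0.8]
width: 0.176
```

```bash
python3 - <<'E'
from h import *
plan(583.54,94.34,174.6,84.2)
st,p,d=snap("scene","ss"); crop(p,370,220,530,340,5,"ssc")
plan(583.54,94.34,174.6,84.2)
E
```

```text
t 12.93 pos [583.58  94.39 174.34] phi 84.21 F [-0.33  0.06 -0.78] M [0.08 0.04 0.04] w 0.176
tool shift mm [-0.06 -0.04 -0.26] frac [-0.0001 -0.0001 -0.0007] twist 0.0 rows>= 0.0
t 12.97 pos [583.57  94.37 174.31] phi 84.20 F [-0.14  0.27 -0.85] M [0.01 0.07 0.06] w 0.176
tool shift mm [-0.03 -0.02 -0.29] frac [-0.0001 -0.0001 -0.0007] twist 0.0 rows>= 0.0
```

View pics/ssc.png

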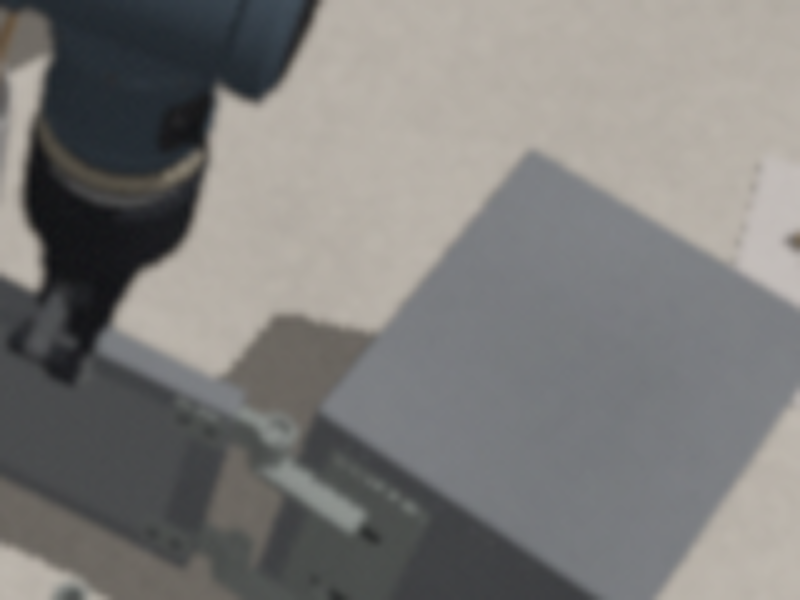

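The upper knuckle sits on its bracket and the door's weight is going over to the shoulders (Fz −2.6 → −0.8). One more small press.

Emit:
move_arm([
  {"claw":0,"translation":[0,0,0.001],"twist":0},
  {"claw":0,"translation":[0,0,0.002],"twist":0},
  {"claw":0,"translation":[0,0,0.003],"twist":0},
  {"claw":0,"translation":[0,0,0.003],"twist":0},
])

```text
t: 13.48
position: [583.8, 94.3, 173.7]
tool_rot: [0.0, 0.742, 0.67, 0.0]
contact_force: [-1.8, -0.8, 5.4]
width: 0.173
```

```bash
python3 - <<'E'
from h import *
plan(583.54,94.34,174.6,84.2)
E
```

```text
t 13.47 pos [583.77  94.28 173.69] phi 84.21 F [-1.82 -0.84  5.37] M [0.27 0.29 0.17] w 0.173
tool shift mm [ 0.04 -0.24 -0.91] frac [ 0.0001 -0.0006 -0.0023] twist 0.0001 rows>= 0.0
```

Bottomed (5 N up, TCP 173.7, against 174.6 predicted). I'm relieving 0.8 mm, then swinging along the arc about the pins in 4° rows.

Emit:
move_arm([
  {"claw":0,"translation":[0,0,-0.002],"twist":0},
  {"claw":0,"translation":[0.0005,-0.0174,-0.002],"twist":0.0222},
  {"claw":0,"translation":[0.0022,-0.0348,-0.002],"twist":0.0444},
  {"claw":0,"translation":[0.0052,-0.0519,-0.002],"twist":0.0667},
  {"claw":0,"translation":[0.0052,-0.0519,-0.002],"twist":0.0667},
])

```text
t: 14.1
position: [563.6, 98.7, 173.9]
tool_rot: [0.0, 0.808, 0.589, 0.001]
contact_force: [-0.4, -0.0, 1.4]
width: 0.178
```

```bash
cat >> h.py <<'E'
def arc(ph):
    c,s=np.cos(np.radians(ph)),np.sin(np.radians(ph)); P=np.array([593.08,193.76]); return P-99.87*np.array([c,s])+.55*np.array([s,-c])
E
python3 - <<'E'
from h import *
a=arc(72.2);plan(a[0],a[1],174.2,72.2)
E
```

```text
t 14.10 pos [563.56  98.75 173.93] phi 72.23 F [-0.4  -0.05  1.43] M [ 0.26 -0.14 -0.04] w 0.178
tool shift mm [-0.38 -0.39 -0.27] frac [-0.001  -0.001  -0.0007] twist 0.0001 rows>= 0.0
```

Emit:
move_arm([
  {"claw":0,"translation":[0.0008,-0.0209,-0.0005],"twist":0.0267},
  {"claw":0,"translation":[0.0033,-0.0417,-0.0005],"twist":0.0533},
  {"claw":0,"translation":[0.0075,-0.0621,-0.0005],"twist":0.08},
  {"claw":0,"translation":[0.0134,-0.0822,-0.0005],"twist":0.1067},
  {"claw":0,"translation":[0.021,-0.1017,-0.0005],"twist":0.1333},
])

```text
t: 14.72
position: [527.8, 119.0, 174.0]
tool_rot: [0.0, 0.913, 0.408, 0.001]
contact_force: [0.5, -0.3, -0.3]
width: 0.174
```

```bash
python3 - <<'E'
from h import *
a=arc(48.2);plan(a[0],a[1],174.2,48.2)
E
```

```text
t 14.72 pos [527.84 119.02 173.98] phi 48.10 F [ 0.46 -0.28 -0.35] M [ 0.07 -0.34 -0.08] w 0.174
tool shift mm [-0.67 -0.63 -0.22] frac [-0.0017 -0.0016 -0.0006] twist -0.0006 rows>= 0.0
```

Emit:
move_arm([
  {"claw":0,"translation":[0.0,-0.0215,-0.0005],"twist":0.0267},
  {"claw":0,"translation":[0.002,-0.043,-0.0005],"twist":0.0533},
  {"claw":0,"translation":[0.006,-0.0635,-0.0005],"twist":0.08},
  {"claw":0,"translation":[0.012,-0.0837,-0.0005],"twist":0.1067},
  {"claw":0,"translation":[0.0195,-0.1032,-0.0005],"twist":0.1333},
])

```text
t: 15.35
position: [502.1, 152.5, 174.0]
tool_rot: [0.0, 0.978, 0.209, 0.001]
contact_force: [0.5, -1.0, -0.4]
width: 0.179
```

Emit:
move_arm([
  {"claw":0,"translation":[0,0,0],"twist":0},
  {"claw":0,"translation":[0,0,0],"twist":0},
])

```text
t: 15.6
position: [502.2, 152.3, 174.1]
tool_rot: [0.0, 0.978, 0.21, 0.001]
contact_force: [2.3, -0.6, -1.6]
width: 0.173
```

```bash
python3 - <<'E'
from h import *
a=arc(24.2);plan(a[0],a[1],174.2,24.2)
st,p,d=snap("wrist","sw1")
st,p,d=snap("top","sw1t");crop(p,130,170,290,300,5,"sw1tc")
E
```

```text
t 15.60 pos [502.25 152.32 174.09] phi 24.30 F [ 2.3  -0.61 -1.61] M [ 0.15 -0.45 -0.01] w 0.173
tool shift mm [-0.03 -0.01 -0.11] frac [-0.0001 -0.     -0.0003] twist 0.0006 rows>= 0.0
```

View pics/sw1.png

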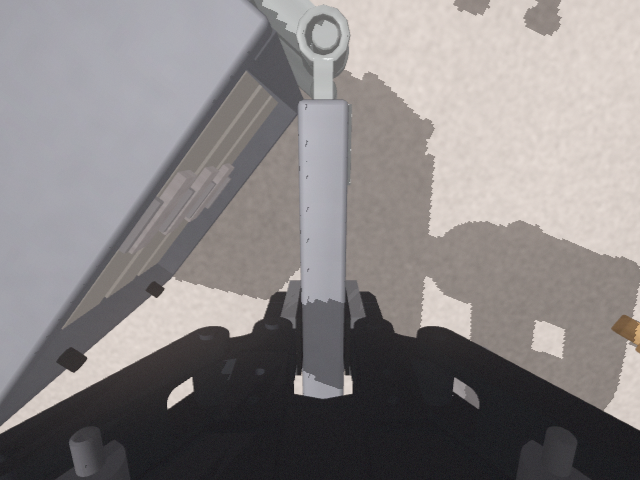

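View pics/sw1tc.png

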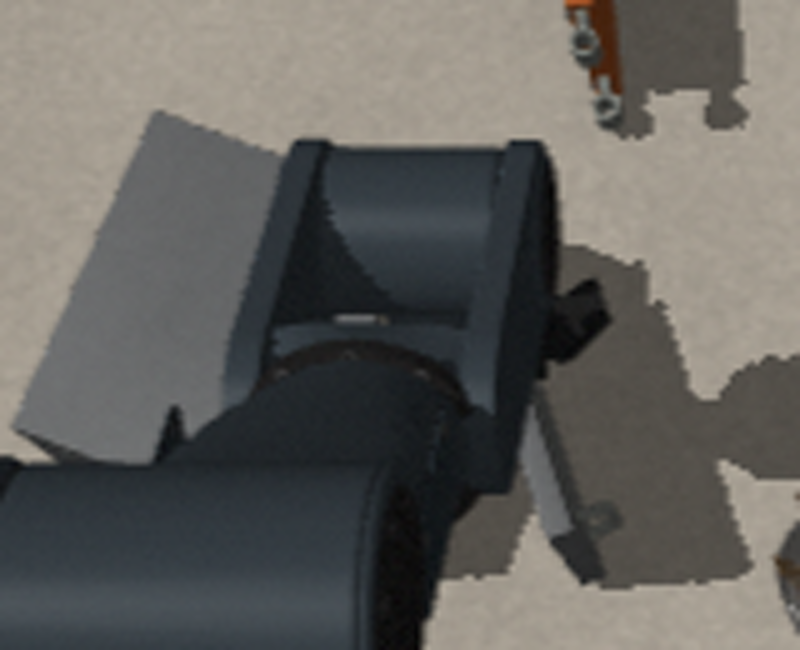

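The knuckle is at (323,34) with the pin filling its bore. The door stands about 39° open, and the buffers are at (155,290) and (70,360). I'm releasing with a small opening and rising.

Emit:
move_arm([
  {"claw":22,"translation":[0,0,0],"twist":0},
  {"claw":30,"translation":[0,0,0],"twist":0},
  {"claw":30,"translation":[0,0,0],"twist":0},
  {"claw":30,"translation":[0,0,0],"twist":0},
])

```text
t: 16.2
position: [501.1, 152.3, 174.1]
tool_rot: [-0.0, 0.978, 0.21, -0.0]
contact_force: [0.4, 0.2, 0.2]
width: 0.3
```

```bash
python3 - <<'E'
from h import *
st,p,d=snap("wrist","r1"); a=arc(24.2);plan(a[0],a[1],174.2,24.2)
E
```

```text
t 16.25 pos [501.17 152.34 174.12] phi 24.22 F [ 0.04 -0.18  0.69] M [-0.03  0.01  0.  ] w 0.299
tool shift mm [ 0.94  0.45 -0.08] frac [ 0.0024  0.0011 -0.0002] twist 0.0001 rows>= 0.0
```

View pics/r1.png

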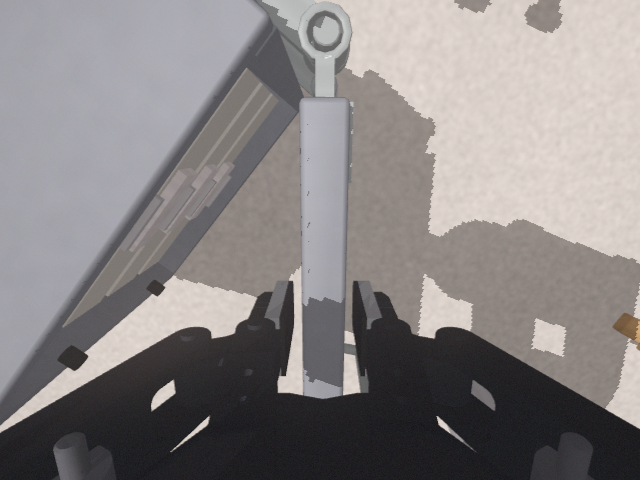

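Emit:
move_arm([
  {"claw":30,"translation":[0,0,-0.05],"twist":0},
  {"claw":30,"translation":[0,0,-0.12],"twist":0},
  {"claw":30,"translation":[0,0,-0.19],"twist":0},
  {"claw":20,"translation":[0,0,-0.19],"twist":0},
])

```text
t: 16.75
position: [502.7, 152.5, 252.2]
tool_rot: [0.0, 0.978, 0.21, 0.003]
contact_force: [0.8, -0.1, -0.5]
width: 0.199
```

```bash
python3 - <<'E'
from h import *
st,p,d=snap("wrist","r2"); plan(466,80,250,-15)
s,p2,_=snap("scene","r2s"); crop(p2,360,220,530,360,4,"r2sc")
E
```

```text
t 16.80 pos [501.59 152.39 250.69] phi 24.22 F [ 0.43  0.27 -0.36] M [-0.01 -0.02  0.06] w 0.200
tool shift mm [-62.16  51.42   0.69] frac [-0.1554  0.1285  0.0017] twist 0.2179 rows>= 3.7
```

View pics/r2.png

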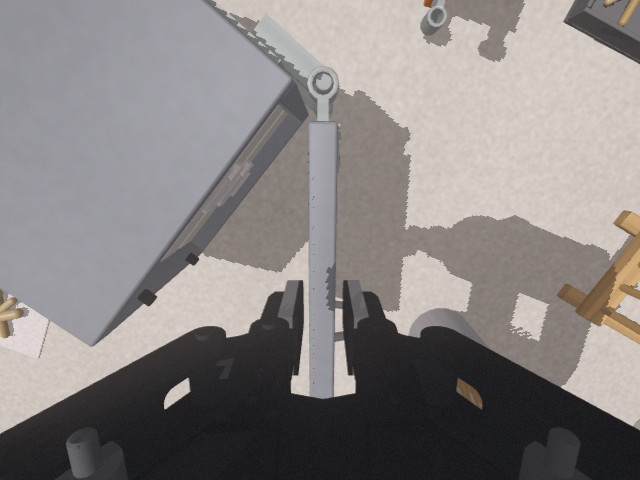

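View pics/r2sc.png

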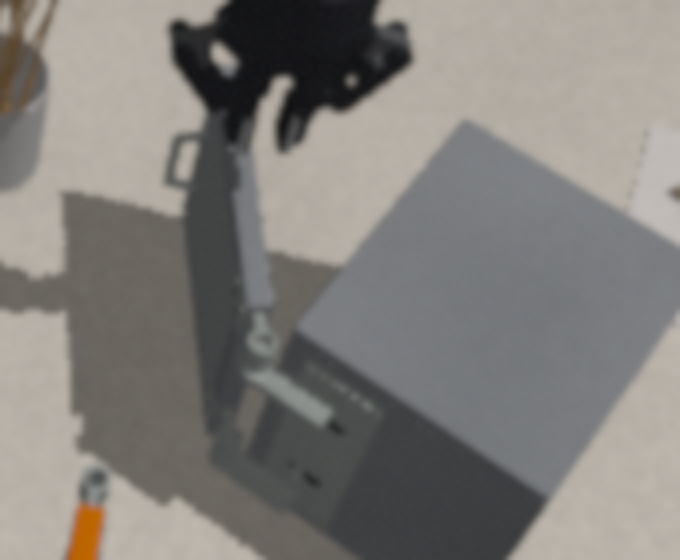

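Both knuckles are on their pins (pin top inside the bore at wrist (323,83)) and the door stands free. Next I'll check the leaf's top height and go round to the outside face.

Emit:
move_arm([
  {"claw":10,"translation":[-0.05,0.04,0],"twist":0.05},
  {"claw":0,"translation":[-0.1,0.085,0],"twist":0.11},
  {"claw":0,"translation":[-0.155,0.1285,0],"twist":0.165},
  {"claw":0,"translation":[-0.155,0.1285,0],"twist":0.218},
  {"claw":0,"translation":[-0.155,0.1285,0],"twist":0.218},
])

```text
t: 17.48
position: [465.0, 79.8, 249.0]
tool_rot: [0.0, 0.991, -0.13, -0.001]
contact_force: [-0.0, -0.5, -0.9]
width: -0.001
```

```bash
python3 - <<'E'
from h import *
f=np.load("pics/r2.npz");st={k:f[k] for k in("position","tool_rot")};d=f["d"]
for r in range(130,270,25):
    o,v=ray("wrist",(322,r),st); X=o+v*np.median(d[r-2:r+3,318:327]); print(X.round(1))
P=leafline(d,st,range(130,265,6),180,6,322); print(P)
st,p,d=snap("wrist","q1"); plan(466,80,172,-15)
st,p,d=snap("top","q1t");crop(p,130,170,290,300,5,"q1tc")
st,p,d=snap("scene","q1s");crop(p,330,170,530,360,4,"q1sc")
E
```

```text
[570.8 183.9 179.4]
[559.1 178.7 179.3]
[547.  173.2 179.1]
[534.4 167.6 178.8]
[521.3 161.7 178.4]
[507.7 155.6 178. ]
(array([538.2339 , 169.31288], dtype=float32), array([0.91541284, 0.40251625], dtype=float32), np.float32(23.735573), 23)
t 17.52 pos [465.27  80.01 249.13] phi -14.88 F [-0.33 -0.14 -0.38] M [-0.01  0.   -0.03] w 0.001
tool shift mm [ 0.7  -0.18 77.13] frac [ 0.0018 -0.0005  0.1928] twist 0.0007 rows>= 1.2
```

View pics/q1.png

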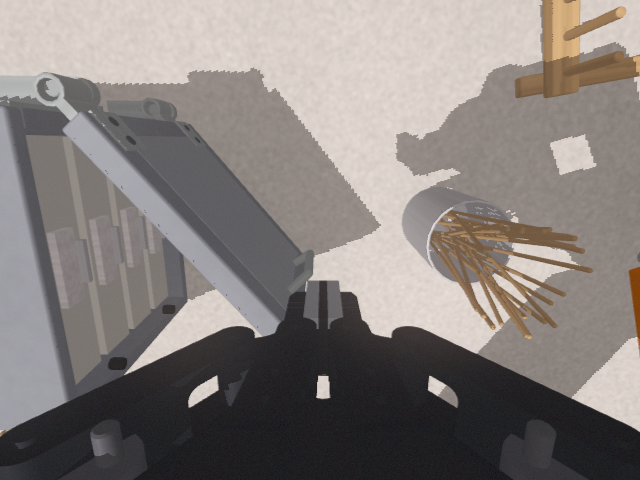

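View pics/q1sc.png

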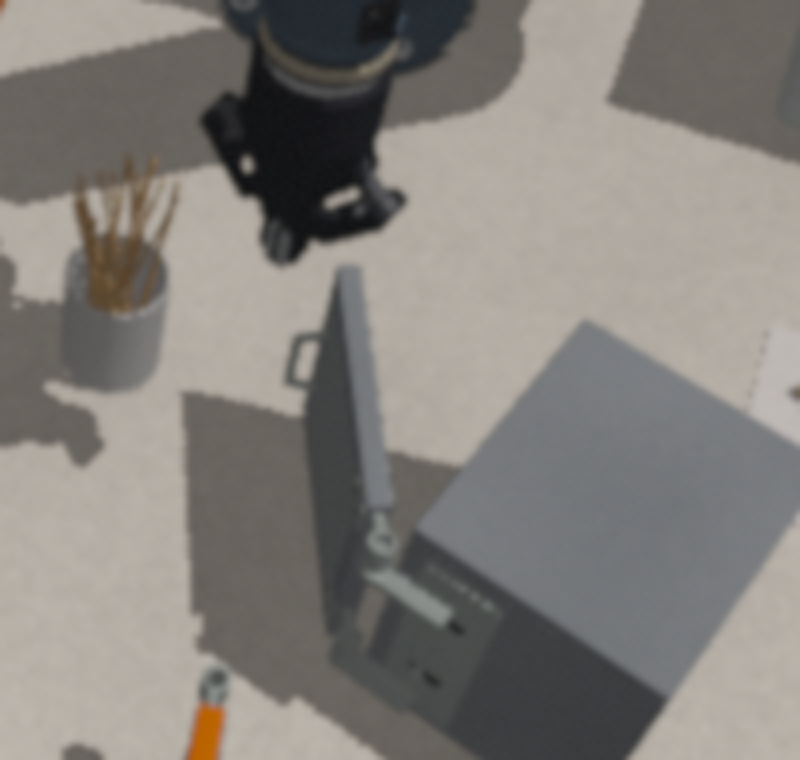

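The top edge is at about 178–179 mm (180 expected), so the door is fully down. I'm lowering the closed fingers outside the leaf, with the tips above the pull.

Emit:
move_arm([
  {"claw":0,"translation":[0,0,0.06],"twist":0},
  {"claw":0,"translation":[0,0,0.12],"twist":0},
  {"claw":0,"translation":[0,0,0.17],"twist":0},
  {"claw":0,"translation":[0,0,0.185],"twist":0},
  {"claw":0,"translation":[0,0,0.185],"twist":0},
])

```text
t: 18.25
position: [465.9, 80.2, 175.9]
tool_rot: [0.0, 0.991, -0.13, -0.0]
contact_force: [0.1, 0.4, 0.4]
width: 0.001
```

```bash
python3 - <<'E'
from h import *
plan(432.7,213,175,-15)
st,p,d=snap("wrist","q2")
E
```

```text
t 18.25 pos [465.88  80.24 175.93] phi -14.97 F [0.08 0.41 0.42] M [ 0.04 -0.   -0.02] w 0.001
tool shift mm [ -66.35 -119.68    0.93] frac [-0.1659 -0.2992  0.0023] twist 0.0002 rows>= 2.2
```

View pics/q2.png

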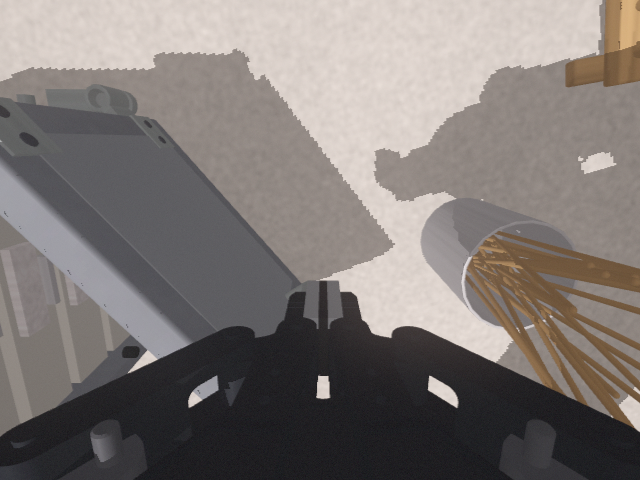

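```bash
python3 - <<'E'
from h import *
T=vision.camera_info("wrist")["tool_from_camera"];K=vision.camera_info("wrist")["intrinsics"]
d=np.load("pics/q2.npz")["d"]
for c,r in [(322,300),(300,320),(290,330),(240,335),(235,350),(180,360),(120,385),(60,415),(15,430),(105,440)]:
    X=T@np.append(np.linalg.inv(K)@[c,r,1]*d[r,c],1); print((c,r),d[r,c],X[:3].round(1))
E
```

```text
(322, 300) 128.23607 [12.1 -0.7 -2.4]
(300, 320) 109.38647 [ 14.1  -7.5 -21.4]
(290, 330) 106.07319 [ 12.7 -10.3 -25.2]
(240, 335) 101.721565 [ 13.5 -24.4 -29.5]
(235, 350) 95.13302 [ 13.  -24.2 -36.4]
(180, 360) 90.39328 [ 13.2 -37.1 -41.3]
(120, 385) 80.877556 [ 13.2 -47.1 -51.1]
(60, 415) 71.73148 [ 13.3 -54.  -60.6]
(15, 430) 67.818695 [ 13.4 -59.8 -64.6]
(105, 440) 68.33502 [ 11.1 -42.8 -64.7]
```

Emit:
move_arm([
  {"claw":0,"translation":[-0.01,-0.018,-0.0125],"twist":0},
  {"claw":0,"translation":[-0.025,-0.045,-0.0125],"twist":0},
  {"claw":0,"translation":[-0.04,-0.072,-0.0125],"twist":0},
  {"claw":0,"translation":[-0.055,-0.099,-0.0125],"twist":0},
])

```text
t: 18.8
position: [454.5, 125.1, 181.3]
tool_rot: [-0.0, 0.991, -0.13, 0.0]
contact_force: [-0.3, -0.2, 0.1]
width: 0.001
```

```bash
python3 - <<'E'
from h import *
plan(432.7,213,181,-15)
E
```

```text
t 18.80 pos [454.48 125.05 181.26] phi -14.99 F [-0.33 -0.16  0.09] M [ 0.01 -0.06 -0.01] w 0.001
tool shift mm [-43.79 -79.32   0.26] frac [-0.1095 -0.1983  0.0007] twist 0.0 rows>= 1.4
```

```bash
python3 - <<'E'
from h import *
st,p,d=snap("wrist","q3")
st,p,d=snap("scene","q3s");crop(p,330,170,530,360,4,"q3sc")
E
```

```text
(no output)
```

View pics/q3.png

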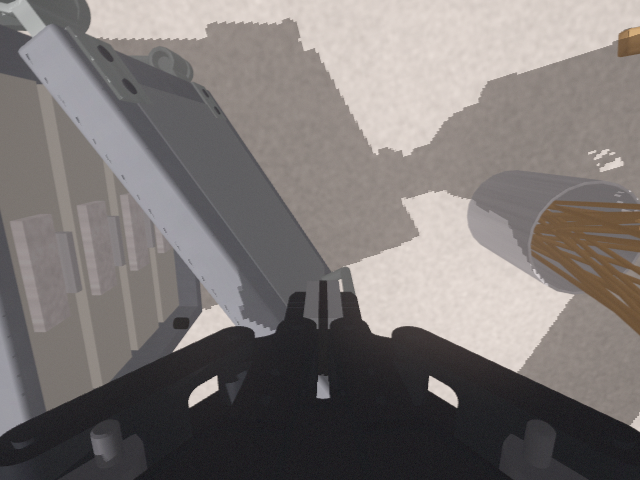

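View pics/q3sc.png

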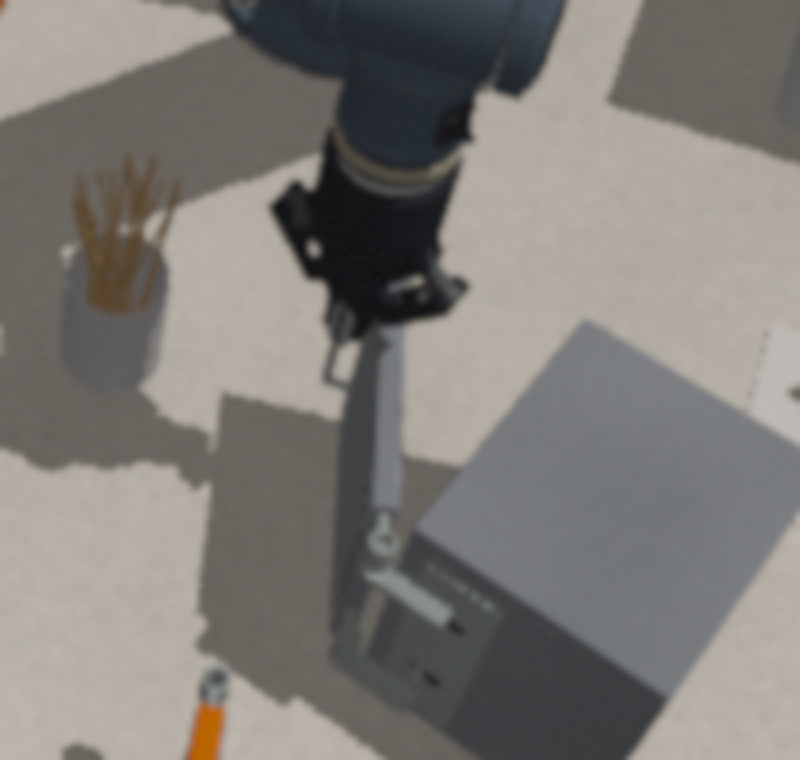

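The door is moving with the fingers, at about 30° now, with no noticeable force. Continuing slowly.

Emit:
move_arm([
  {"claw":0,"translation":[-0.012,-0.022,0],"twist":0},
  {"claw":0,"translation":[-0.024,-0.044,0],"twist":0},
  {"claw":0,"translation":[-0.036,-0.066,0],"twist":0},
  {"claw":0,"translation":[-0.048,-0.088,0],"twist":0},
  {"claw":0,"translation":[-0.06,-0.11,0],"twist":0},
])

```text
t: 19.52
position: [442.9, 173.4, 181.1]
tool_rot: [0.0, 0.991, -0.131, 0.0]
contact_force: [-0.8, -0.8, -0.2]
width: 0.002
```

```bash
python3 - <<'E'
from h import *
plan(432.7,213,181,-15)
st,p,d=snap("wrist","q4")
E
```

```text
t 19.52 pos [442.93 173.39 181.1 ] phi -15.02 F [-0.83 -0.79 -0.16] M [ 0.01 -0.03  0.  ] w 0.002
tool shift mm [-20.15 -35.6    0.1 ] frac [-0.0504 -0.089   0.0003] twist -0.0001 rows>= 0.7
```

View pics/q4.png

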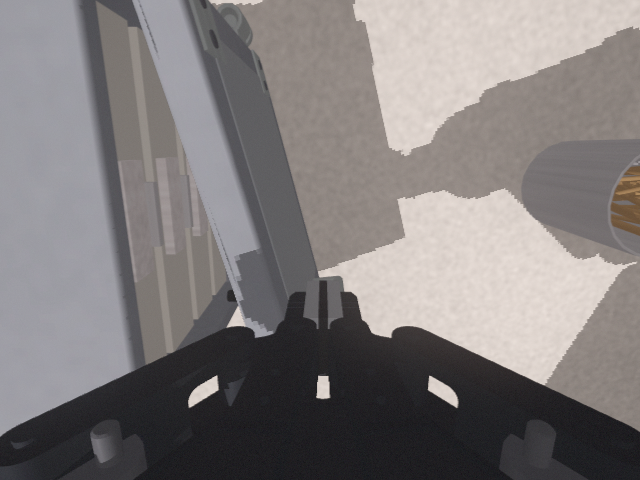

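Emit:
move_arm([
  {"claw":0,"translation":[-0.006,-0.013,0],"twist":0},
  {"claw":0,"translation":[-0.012,-0.026,0],"twist":0},
  {"claw":0,"translation":[-0.018,-0.039,0],"twist":0},
  {"claw":0,"translation":[-0.024,-0.052,0],"twist":0},
  {"claw":0,"translation":[-0.028,-0.06,0],"twist":0},
])

```text
t: 20.2
position: [438.5, 199.1, 181.1]
tool_rot: [-0.0, 0.991, -0.131, 0.0]
contact_force: [0.3, -0.0, 0.1]
width: -0.0
```

```bash
python3 - <<'E'
from h import *
plan(432.7,213,181,-15)
st,p,d=snap("wrist","q5")
E
```

```text
t 20.20 pos [438.46 199.13 181.13] phi -15.02 F [ 0.28 -0.    0.11] M [-0.02 -0.03 -0.  ] w -0.000
tool shift mm [ -9.16 -11.9    0.13] frac [-0.0229 -0.0298  0.0003] twist -0.0001 rows>= 0.2
```

View pics/q5.png

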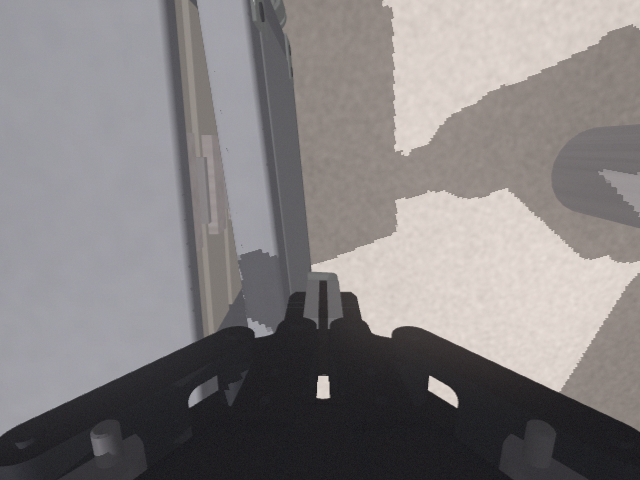

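Emit:
move_arm([
  {"claw":0,"translation":[0,-0.006,0],"twist":0},
  {"claw":0,"translation":[0,-0.012,0],"twist":0},
  {"claw":0,"translation":[0,-0.018,0],"twist":0},
  {"claw":0,"translation":[0,-0.023,0],"twist":0},
  {"claw":0,"translation":[0,-0.023,0],"twist":0},
])

```text
t: 20.88
position: [441.0, 207.8, 181.1]
tool_rot: [-0.0, 0.991, -0.131, 0.0]
contact_force: [-0.6, 0.4, 0.9]
width: 0.001
```

```bash
python3 - <<'E'
from h import *
plan(432.7,213,181,-15)
E
```

```text
t 20.88 pos [441.   207.79 181.12] phi -15.02 F [-0.63  0.43  0.91] M [-0.03  0.04 -0.  ] w 0.001
tool shift mm [-9.37 -2.88  0.12] frac [-0.0234 -0.0072  0.0003] twist -0.0001 rows>= 0.2
```

Emit:
move_arm([
  {"claw":0,"translation":[0,-0.003,0],"twist":0},
  {"claw":0,"translation":[0,-0.006,0],"twist":0},
  {"claw":0,"translation":[0,-0.008,0],"twist":0},
  {"claw":0,"translation":[0,-0.008,0],"twist":0},
])

```text
t: 21.38
position: [441.5, 210.4, 181.1]
tool_rot: [0.0, 0.991, -0.131, -0.0]
contact_force: [-0.1, -1.9, 0.3]
width: -0.0
```

```bash
python3 - <<'E'
from h import *
plan(432.7,213,181,-15)
st,p,d=snap("wrist","q6")
plan(432.7,213,181,-15)
E
```

```text
t 21.38 pos [441.51 210.44 181.11] phi -15.01 F [-0.08 -1.94  0.34] M [-0.36  0.12 -0.02] w -0.000
tool shift mm [-9.18 -0.19  0.11] frac [-0.0229 -0.0005  0.0003] twist -0.0 rows>= 0.1
t 21.43 pos [441.53 210.46 181.09] phi -15.02 F [-0.41 -2.76  2.46] M [-0.45  0.1   0.06] w 0.000
tool shift mm [-9.19 -0.17  0.09] frac [-0.023  -0.0004  0.0002] twist -0.0001 rows>= 0.1
```

View pics/q6.png

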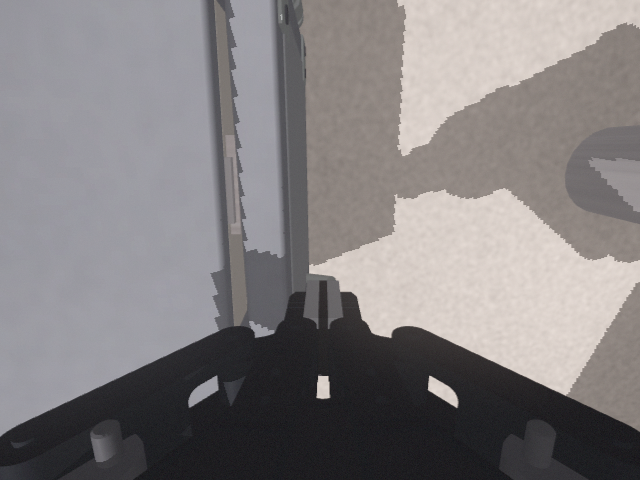

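Buffer contact: 2–3 N back from the door at y≈210. The leaf is parallel to the front. I'm holding briefly, then backing away slowly.

Emit:
move_arm([
  {"claw":0,"translation":[0,0,0],"twist":0},
  {"claw":0,"translation":[0,0.001,0],"twist":0},
  {"claw":0,"translation":[0,0.002,0],"twist":0},
  {"claw":0,"translation":[0,0.004,0],"twist":0},
  {"claw":0,"translation":[0,0.007,0],"twist":0},
])

```text
t: 22.05
position: [441.4, 208.4, 181.2]
tool_rot: [-0.0, 0.991, -0.131, 0.0]
contact_force: [0.3, -0.3, -0.1]
width: 0.001
```

Emit:
move_arm([
  {"claw":0,"translation":[0,0.01,0],"twist":0},
  {"claw":0,"translation":[0,0.03,0],"twist":0},
  {"claw":0,"translation":[0,0.06,0],"twist":0},
  {"claw":0,"translation":[0,0.1,0],"twist":0},
  {"claw":0,"translation":[0,0.1,-0.05],"twist":0},
])

```text
t: 22.68
position: [428.7, 167.6, 200.2]
tool_rot: [0.001, 0.991, -0.132, -0.002]
contact_force: [-0.1, 0.1, 0.3]
width: -0.001
```

Emit:
move_arm([
  {"claw":0,"translation":[0,0.02,-0.1],"twist":0},
  {"claw":0,"translation":[0,0.02,-0.2],"twist":0},
  {"claw":0,"translation":[0,0.02,-0.3],"twist":0},
  {"claw":0,"translation":[0,0.02,-0.3],"twist":0},
])

```text
t: 23.18
position: [430.1, 161.1, 324.1]
tool_rot: [-0.001, 0.991, -0.131, 0.004]
contact_force: [0.9, 0.1, -0.2]
width: 0.004
```

```bash
python3 - <<'E'
from h import *
plan(432.7,213,181,-15)
st,p,d=snap("wrist","e1")
st,p,d=snap("top","e1t");crop(p,125,175,255,295,5,"e1tc")
st,p,d=snap("scene","e1s");crop(p,330,220,530,380,4,"e1sc")
E
```

```text
t 23.18 pos [430.15 161.07 324.07] phi -15.07 F [ 0.88  0.15 -0.17] M [ 0.04 -0.02  0.01] w 0.004
tool shift mm [-11.04 -50.8  143.07] frac [-0.0276 -0.127   0.3577] twist -0.0004 rows>= 2.4
```

View pics/e1.png

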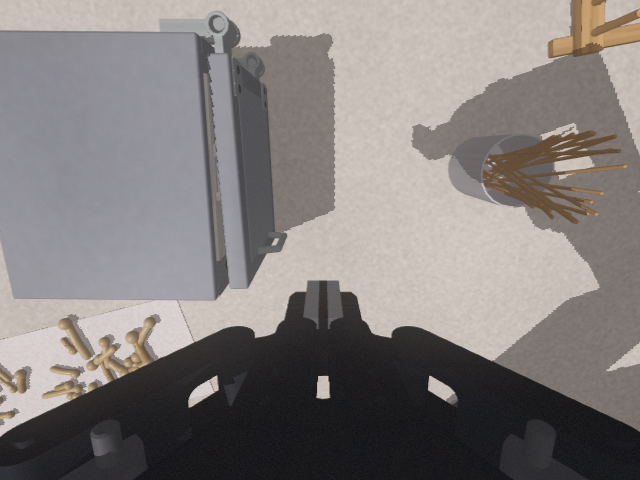

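View pics/e1sc.png

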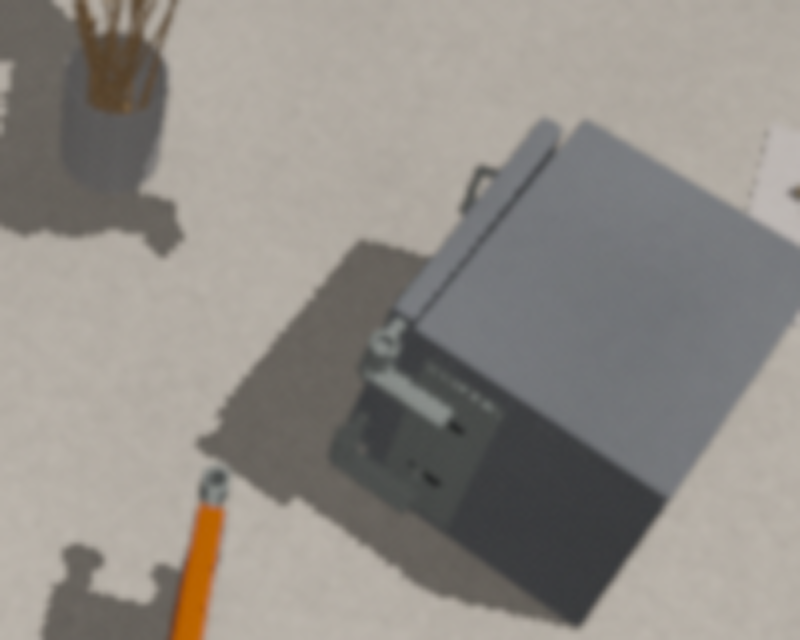

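View pics/e1tc.png

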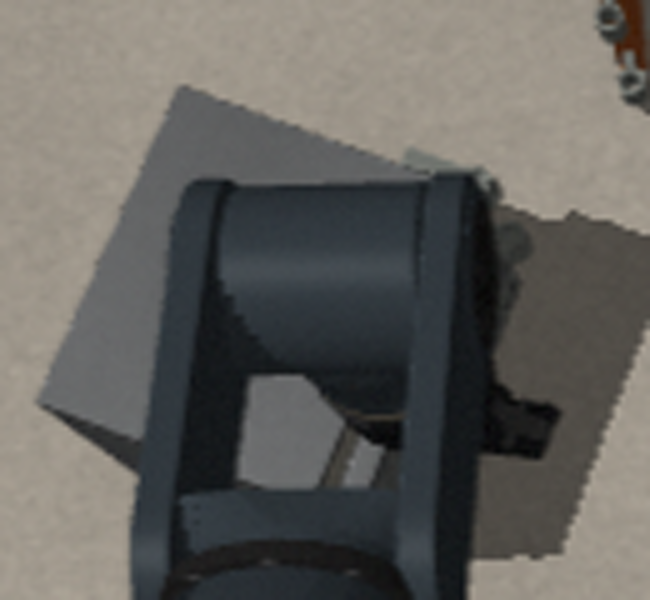

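```bash
python3 - <<'E'
from h import *
for n in range(3): st,p,d=snap("wrist",f"e2_{n}")
def X(c,r):
    o,v=ray("wrist",(c,r),st);return o+v*d[r,c]
# per row: cabinet front edge = last col with z>187 ; leaf = cols with z in 174..186
cab=[];li=[];lo=[]
for r in range(60,288,6):
    zs=[(c,X(c,r)[2]) for c in range(150,290) if d[r,c]>0]
    a=[c for c,z in zs if z>186]; b=[c for c,z in zs if 173<z<185 and c>max(a)+3]
    if a: cab.append(onz("wrist",(max(a)+.5,r),190,st)[:2])
    if len(b)>8: li.append(onz("wrist",(min(b)-.5,r),179,st)[:2]);lo.append(onz("wrist",(max(b)+.5,r),179,st)[:2])
def fl(P):
    l=cv2.fitLine(np.array(P,np.float32),cv2.DIST_HUBER,0,.01,.01).ravel(); v=l[:2]*np.sign(l[0]);return l[2:],v,np.degrees(np.arctan2(v[1],v[0]))
pc,vc,ac=fl(cab);print("cab front",pc,ac,len(cab))
n=np.array([-vc[1],vc[0]])
for nm,P in(("inner",li),("outer",lo)):
    q,v,a=fl(P);dd=[(np.array(x)-pc)@n for x in P];print(nm,a,"dist first/last",np.round(dd[:2]+dd[-3:],1))
pin=np.array([593.08,193.76]);print("pin dist from front",(pin-pc)@n)
# leaf height
for r in (70,150,230,280):
    zs=[X(c,r)[2] for c in range(222,246) if 170<X(c,r)[2]<186]; print(r,np.median(zs).round(1))
crop(p,150,10,310,310,2,"e2c")
E
```

```text
cab front [489.07202 231.23079] -15.571063 38
inner -13.607042 dist first/last [-1.4 -1.1 -6.6 -6.3  1.2]
outer -14.097516 dist first/last [-19.6 -19.4 -22.3 -22.9 -22.6]
pin dist from front -8.176334692686902
70 177.9
150 177.8
230 177.0
280 176.0
```

View pics/e2c.png

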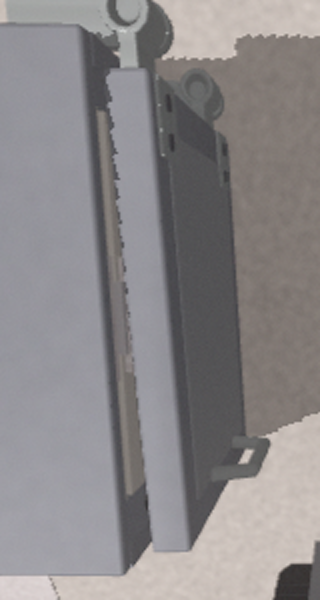

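The outer face at the free end is 22.4 mm from the cabinet front, against 22 nominal, so the door is shut. I'll double-check from straight above the free edge.

```bash
python3 - <<'E'
from h import *
plan(350,262,290,-15)
E
```

```text
t 23.48 pos [427.7  161.39 319.77] phi -15.04 F [0.14 0.78 0.02] M [-0.07 -0.01 -0.  ] w -0.000
tool shift mm [-101.15  -77.     29.77] frac [-0.2529 -0.1925  0.0744] twist -0.0002 rows>= 2.1
```

Emit:
move_arm([
  {"claw":0,"translation":[-0.1,-0.075,0],"twist":0},
  {"claw":0,"translation":[-0.2,-0.15,0.02],"twist":0},
  {"claw":0,"translation":[-0.25,-0.19,0.06],"twist":0},
  {"claw":0,"translation":[-0.25,-0.19,0.06],"twist":0},
  {"claw":0,"translation":[-0.25,-0.19,0.06],"twist":0},
])

```text
t: 24.1
position: [352.3, 260.8, 297.0]
tool_rot: [0.0, 0.991, -0.131, 0.0]
contact_force: [1.2, -0.0, -0.0]
width: 0.003
```

```bash
python3 - <<'E'
from h import *
for i in range(3): st,p,d=snap("wrist","e3")
plan(350,262,290,-15)
crop(p,240,0,400,300,2,"e3c")
def X(c,r):
    o,v=ray("wrist",(c,r),st);return o+v*d[r,c]
for r in range(10,260,20):
    zs=[(c,X(c,r)[2]) for c in range(200,420) if d[r,c]>0]
    a=[c for c,z in zs if z>186]; b=[c for c,z in zs if 172<z<185 and c>max(a)+3]
    if a and len(b)>8:
        A=onz("wrist",(max(a)+.5,r),190,st);B=onz("wrist",(max(b)+.5,r),178,st);I=onz("wrist",(min(b)-.5,r),178,st)
        n=np.array([.262,.965]);print(r,A[:2].round(1),"gap",((A-I)[:2]@n).round(1),"outer",((A-B)[:2]@n).round(1))
E
```

```text
t 24.25 pos [352.74 260.52 297.39] phi -15.11 F [ 0.44 -0.38  0.62] M [-0.   -0.02  0.01] w -0.000
tool shift mm [-3.03 -0.71  7.39] frac [-0.0076 -0.0018  0.0185] twist -0.0006 rows>= 0.1
10 [491.6 231.4] gap 3.8 outer 19.4
30 [481.8 234.2] gap 3.9 outer 19.7
50 [471.7 237. ] gap 4.5 outer 20.6
70 [461.3 239.9] gap 4.6 outer 20.8
90 [450.7 242.9] gap 5.3 outer 21.1
110 [439.8 245.9] gap 5.4 outer 21.4
130 [428.5 249.1] gap 6.1 outer 21.7
150 [417.  252.3] gap 6.2 outer 22.0
```

View pics/e3c.png

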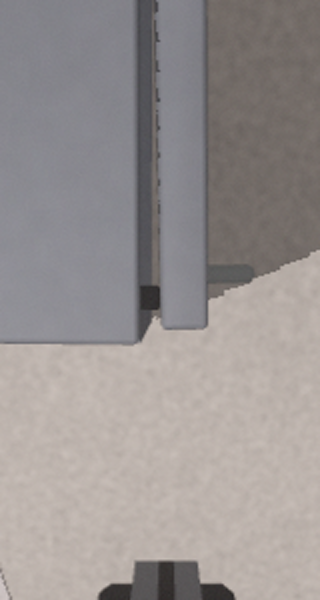

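From above, the black buffer (crop 150,297) meets the leaf, and the gap at the free edge is 6.2 mm (6 nominal). One overall look, then I'll hand in.

```bash
python3 - <<'E'
from h import *
st,p,d=snap("scene","fin")
E
```

```text
(no output)
```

View pics/fin.png

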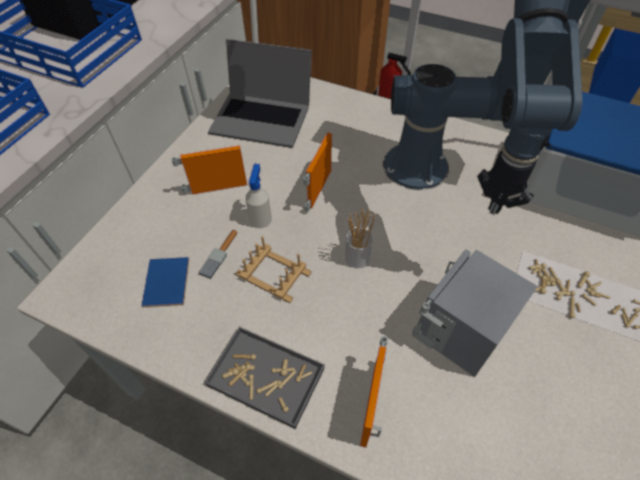

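The rack at (275,272) is empty and the door is on the cabinet at (455,275). The tin, bottle, brush and orange doors are where they were, and the arm is clear.

```bash
python3 - <<'E'
from workcell import manip
print(manip.hand_in())
E
```

```text
the job is handed in; nothing more can be done
None
```

The grey door is on its pins, shut against the buffers and let go. I handed the job in at about 24 s of the 72 s allowed; no verdict was reported.

**What I did**
- I measured the upper knuckle and the upper pin with the wrist camera from matching views, then lifted the door out of the rack by its top edge.
- I brought it in from the front and lowered both knuckles onto the pins. Only the door's weight showed on the wrist until it bottomed, with a press of about 5 N.
- I swung it on its arc to about 39° open, released it, and pushed it shut from outside with closed fingers. The buffers pushed back with 2–3 N, and then I backed off.

**Last checks**
- **Shut:** the gap at the free edge is 6.2 mm (6 nominal). The outer face there is 22.0–22.4 mm from the cabinet front (22 nominal), and the buffer in view meets the leaf.
- **Bystanders:** the skewer tin, spray bottle, brush and orange doors look unmoved, and the gripper is clear of everything.

**What disagreed**
- **Leaf height:** the top edge read 176–179 mm instead of 180, lower towards the free edge. This may be hinge play or the camera's 2 mm calibration; it was not settled.
- **Pin offset:** by my estimate the pins are about 4.8 mm off in cabinet y, slightly more than the stated 4.5 mm. That is probably error in my cabinet position.

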